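# Reload the UV viewing cabinet and switch it to long wave

## Robot

A 6-joint arm with a two-finger parallel gripper is mounted at the origin on the work surface. World frame = base frame: x ahead of the robot, y to its left, z up, the work surface at z = 0. Lengths are in mm, angles in rad, forces in N, time in s.
With the tool pointing down it reaches from about 275 to 750 mm from the base axis. Payload 10.2 kg.
Tool frame: the origin (TCP) lies midway between the tips of the shut fingers; the grasp point (between the pads) lies 19 mm behind it; z points along the fingers, y is the line along which they close (so a half turn about z gives the same grasp; the last joint's range is limited). The gripper opens to 85 mm and grips with 20 to 120 N. Pads are 22 mm wide; open, the fingers measure 114 mm over their backs; the gripper's body (76 mm by 85 mm) begins 54 mm behind the grasp point. The pads swing forward as they close: fully open they stand 13 mm farther back than shut.
Start: joints at [-1.363, 0.313, 1.498, -0, 1.331, -0.223], TCP at [219.227, -477.044, 231.294] pointing down, gripper open.
Joint ranges: [-2.94, 2.94], [-0.97, 2.17], [0.19, 2.56], [-1.23, 4.37], [0.02, 3.11], [-2.88, 2.88]. Speed limits (rad/s): [2.39, 2.39, 3.01, 3.14, 3.14, 3.14].

## Interface

Orientations are given as a unit quaternion [w, x, y, z].
In Python, from rig import ctrl gives the robot as it stands.
- The arm moves only by the tool arm_command, never from a script. Its argument "increments" is a list of rows, each an object with "dr": the turn, a rotation vector about the tool's x, y, z in units of pi/4 rad (1.0 is pi/4 rad), a list of three; "offset": the shift along the tool's x, y, z in units of 120 mm (1.0 is 120 mm), a list of three; "hand": the opening, from -1 (shut) to 1 (fully open). A call has 1 to 8 rows; each row shifts and turns the commanded pose from where the row before left it, along the tool's axes as they then stand; what a row does not reach is not made up. A row lasts 1/10 s, in which the tool goes at most 50 mm and 8.59 degrees, less where a joint would pass 70% of its speed; a pose out of reach is approached as far as the arm can. A call with a number of a shift or a turn outside -1 to 1 is refused whole. A call with a gripper value outside its range is refused whole. The fingers move at their own pace and stop on an object; "grip_force" is the grip in N (left out, the last holds). Time passes only in rows, so rows that do not move let the fingers close. It gives the time, the measured TCP pose, the force, the opening and the grip force at its end, in the units of the state.
- ctrl.sense(): the state, without advancing time (a new reading comes with each control period).
- ctrl.capture(name): name is "scene" or "side" or "wrist"; returns the picture (480x640x3 uint8, red, green, blue); there is no depth.
- ctrl.camera_info(name): a dict with "K" (3x3 intrinsics, pixels), "R" (3x3) and "t" (3): a world point X has camera coordinates R X + t. Camera axes: x right, y down, z forward; pixel columns grow to the right and rows downward; lengths in mm; the calibration is good to about 2 mm. A picture is of the moment at which its call begins: read the wrist's pose just before it. camera_info takes no time and is no camera call; for the wrist camera it gives the pose at the moment of the call.
- ctrl.finish_job(): hands the job in; it is judged then, once.
The state is a dict: "time_s": time; "joints": joint angles; "dq": joint speeds; "tau": joint torques, N m; "eef_pos": TCP position; "ee_rot": TCP orientation; "force": force on the tool from outside, world axes, zero at the start; "wrist_torque": the same for the moment, N m; "grip_width": opening from 0.0 (shut) to 1.0 (fully open); "grip_force": force on a finger pad.
Only numpy, scipy, OpenCV 4.12 (cv2) and the standard library are available. Lean on these libraries where they do the work, as an engineer would, in place of code of your own. Each camera call takes 0.05 s, during which the arm holds its last target. There are 200 camera calls.

## Task

The UV viewing cabinet is on short wave with two already read dishes (red spot on the lid) inside: slide the red selector on its top fully to the white-dot stop (lamp off), pull the specimen tray fully out, put both read dishes flat in the orange discard tray, side by side, and lay every green dish waiting on the light-blue carrier (or lying beside it) flat on the specimen tray, side by side, none on another. Then push the tray fully home under the hood, and finally slide the selector fully to the violet-dot stop (long wave). The tray may be open only while the lamp is off; leave the bottle, beaker and slide box where they stand.

Things in the scene. Friction and masses are not known exactly. Their poses are not given: they have to be found in the camera images.
- cabinet: cream UV viewing cabinet, fixed, 245 deep (x) x 316 wide (y) x 200 mm high. Origin: on the bench under its middle, 115 mm behind its front face; x away from the robot (yaw under 0.1 rad), y to its left, z up. Front face at x = -115 up to 80 mm height, then sloping back to x = -100 at the top. Tray slot below the hood's lip (lower edge 42 mm up). Lamp cover (x 10 to 110) 12 mm above the top
- selector (a joint): red selector's position along its slot, m: 0 = stop at the white dot (lamp off), 0.060 = stop at the violet dot (long wave); it starts between, on short wave. Moves along the cabinet's +y, needs about 2 N and stays where left. Its black plate lies on the cabinet's top, 44 (x) x 130 (y) mm, centred at cabinet x = -78, y = 0, face 203 mm up; white dot at its -y end, violet at its +y end
- selector_grip (a point): on the red selector grip's centre line, 3.5 mm below its top face, 226 mm above the bench. The grip is an upright block 26 (cabinet x) x 12 (cabinet y) x 26 mm high on the selector plate, nothing else near it. Axes as the cabinet's
- tray (a joint): how far the specimen tray is drawn out, m: 0 = home, 0.150 = fully out at its stop. It slides towards the robot (the cabinet's -x), needs about 2 N plus 6 N per m/s, and stays where it is left
- tray_handle (a point): centre of the tray's handle: steel bar 10 mm thick, 110 mm long along the cabinet's y, 30 mm above the bench, 35 mm in front of the tray's front panel (25 mm thick, 300 wide, top edge 42 mm up) and, with the tray home, 63 mm in front of the hood's face. Axes as the cabinet's; travels with the tray
- tray_floor (a point): centre of the specimen tray's inner floor, 14 mm above the bench, 125 mm behind the handle bar. Black tray, inside 130 (x) x 276 (y) mm: rims 12 mm high at sides and back, front panel 28 mm above the floor; room for four dishes in a row. Axes as the cabinet's; travels with the tray: home 62 mm behind the hood's face, fully out 88 mm before it
- dish1: a closed clear plastic culture dish with bright green medium, 60 mm in diameter, 16 mm high, about 30 g, rigid. Origin: centre of its underside; z up. Two to four of the four are there, waiting on the carrier; None from the start means absent
- dish2: a closed clear plastic culture dish with bright green medium, 60 mm in diameter, 16 mm high, about 30 g, rigid. Origin: centre of its underside; z up. Two to four of the four are there, waiting on the carrier; None from the start means absent
- dish3: a closed clear plastic culture dish with bright green medium, 60 mm in diameter, 16 mm high, about 30 g, rigid. Origin: centre of its underside; z up. Two to four of the four are there, waiting on the carrier; None from the start means absent
- dish4: a closed clear plastic culture dish with bright green medium, 60 mm in diameter, 16 mm high, about 30 g, rigid. Origin: centre of its underside; z up. Two to four of the four are there, waiting on the carrier; None from the start means absent
- read_dish1: one of the two dishes already read: the same size as the green ones, amber medium, a red spot on its lid. Origin: centre of its underside. It starts inside the cabinet on the specimen tray's floor, near the tray's middle line, hidden by the hood until the tray is out
- read_dish2: one of the two dishes already read: the same size as the green ones, amber medium, a red spot on its lid. Origin: centre of its underside. It starts inside the cabinet on the specimen tray's floor, near the tray's middle line, hidden by the hood until the tray is out
- carrier: light-blue flat plate, 200 x 200 x 2.5 mm, fixed on the bench on one side of the cabinet (left or right); the green dishes stand on it. Origin: centre of its underside
- discard_in (a point): centre of the inner floor, 4 mm above the bench, of the orange discard tray on the other side: fixed, inside 157 (x) x 142 (y) mm, walls 4 mm thick, rim 31 mm above this point. Axes are the tray's own
- reagent: white reagent bottle with a black cap, 68 mm in diameter, 150 mm high, at one side of the bench; leave alone. Origin: centre of its underside
- beaker: glass beaker, 72 mm in diameter, 90 mm high, at the other side; leave alone. Origin: centre of its underside
- slide_box: small clear-grey slide box, 85 x 60 x 30 mm, on the bench near the robot; leave alone. Origin: centre of its underside

How it is judged (in metres and radians):
On the way, in this order (a step that is already met when the one before it is completed fails the run):
1. the selector stands at the white-dot stop: lamp off (value of joint selector below 0.003 m), for 0.2 s.
2. the specimen tray is fully out (value of joint tray above 0.14 m), for 0.2 s.
3. with the tray out, both read dishes lie flat in the discard tray and every green dish lies flat on the specimen tray (value of joint tray above 0.14 m and x of read_dish1 in the frame of discard_in between -0.052 and 0.052 m and y of read_dish1 in the frame of discard_in between -0.045 and 0.045 m and z of read_dish1 in the frame of discard_in between -0.006 and 0.006 m and angle between each of read_dish1, read_dish2, dish1, dish2, dish3, dish4's own z axis and vertical below 0.12 rad and x of read_dish2 in the frame of discard_in between -0.052 and 0.052 m and y of read_dish2 in the frame of discard_in between -0.045 and 0.045 m and z of read_dish2 in the frame of discard_in between -0.006 and 0.006 m and x of dish1 in the frame of tray_floor between -0.038 and 0.038 m and y of dish1 in the frame of tray_floor between -0.111 and 0.111 m and z of dish1 in the frame of tray_floor between -0.006 and 0.006 m and x of dish2 in the frame of tray_floor between -0.038 and 0.038 m and y of dish2 in the frame of tray_floor between -0.111 and 0.111 m and z of dish2 in the frame of tray_floor between -0.006 and 0.006 m and x of dish3 in the frame of tray_floor between -0.038 and 0.038 m and y of dish3 in the frame of tray_floor between -0.111 and 0.111 m and z of dish3 in the frame of tray_floor between -0.006 and 0.006 m and x of dish4 in the frame of tray_floor between -0.038 and 0.038 m and y of dish4 in the frame of tray_floor between -0.111 and 0.111 m and z of dish4 in the frame of tray_floor between -0.006 and 0.006 m), for 0.2 s.
4. the loaded tray is fully home (value of joint tray below 0.004 m and x of dish1 in the frame of tray_floor between -0.038 and 0.038 m and y of dish1 in the frame of tray_floor between -0.111 and 0.111 m and z of dish1 in the frame of tray_floor between -0.006 and 0.006 m and angle between each of dish1, dish2, dish3, dish4's own z axis and vertical below 0.12 rad and x of dish2 in the frame of tray_floor between -0.038 and 0.038 m and y of dish2 in the frame of tray_floor between -0.111 and 0.111 m and z of dish2 in the frame of tray_floor between -0.006 and 0.006 m and x of dish3 in the frame of tray_floor between -0.038 and 0.038 m and y of dish3 in the frame of tray_floor between -0.111 and 0.111 m and z of dish3 in the frame of tray_floor between -0.006 and 0.006 m and x of dish4 in the frame of tray_floor between -0.038 and 0.038 m and y of dish4 in the frame of tray_floor between -0.111 and 0.111 m and z of dish4 in the frame of tray_floor between -0.006 and 0.006 m), for 0.2 s.
5. the selector stands at the violet-dot stop: long wave (value of joint selector above 0.057 m), for 0.2 s.
At the end, for the whole second after the job is handed in: selector within 3 mm of the violet-dot stop, tray within 4 mm of home, all green dishes flat (within 0.12 rad) on the specimen tray's floor inside its rims and at rest, both read dishes flat on the floor of the discard tray (all of step 4 and value of joint selector above 0.057 m and x of read_dish1 in the frame of discard_in between -0.052 and 0.052 m and y of read_dish1 in the frame of discard_in between -0.045 and 0.045 m and z of read_dish1 in the frame of discard_in between -0.006 and 0.006 m and angle between each of read_dish1, read_dish2's own z axis and vertical below 0.12 rad and x of read_dish2 in the frame of discard_in between -0.052 and 0.052 m and y of read_dish2 in the frame of discard_in between -0.045 and 0.045 m and z of read_dish2 in the frame of discard_in between -0.006 and 0.006 m and linear speed of each of dish1, dish2, dish3, dish4, read_dish1, read_dish2 below 0.02 m/s); the robot touches nothing.
It fails at once if the tray is open by more than 20 mm while the lamp is on (selector more than 6 mm from the white-dot stop) (value of joint tray above 0.02 m and value of joint selector above 0.006 m).
It fails at once if the bottle, beaker or slide box is moved by more than 30 mm (distance of any of reagent, beaker, slide_box from where it was at the start of the episode above 0.03 m).
Of dish1, dish2, dish3, dish4 only 2 to 4 are there at a start; the rules pass over those that are not, and their reading is None.
At some moment in a run one of dish1, dish2, dish3, dish4 may be knocked a few centimetres aside while the robot is not near it.
Once in a run the grip may slacken for a moment while it holds something.
It also fails if it takes over 210 s, if anything falls off the work surface, if the arm or the gripper's body presses on something with over 40 N, if the wrist force passes 120 N, or if a joint passes its speed limit or range.

## Working session

There is one attempt and no reset: what is moved stays moved. The work goes in short steps, Python scripts to look and compute and a tool call to move; the robot and the scene stay as the last step left them, time stands still between calls to the robot, and variables do not carry over. Pictures are saved under pics/ and viewed, at most 14 in all, crops included, and the job is handed in when it is done.

Besides the shell and the picture viewer there is one more tool, called after "Request:" as name(argument=value, ...) on one line, values as JSON. arm_command: Moves the arm, as the interface text tells. Shifts and turns lie within -1 to 1; 1 stands for 120 mm of shift or pi/4 rad of turn. Its arguments: {"type":"object","properties":{"increments":{"type":"array"},"grip_force":{"type":"number"}},"required":["increments"]}

```bash
ls; mkdir -p pics; python3 - <<'E'
from rig import ctrl
import cv2,numpy as np
s=ctrl.sense();print(s)
for n in("scene","side","wrist"):
    i=ctrl.camera_info(n);im=ctrl.capture(n);cv2.imwrite(f"pics/{n}0.png",im[:,:,::-1])
    print(n,np.round(i["K"],1).tolist(),np.round(i["R"],3).tolist(),np.round(i["t"],1).tolist(), np.round(-i["R"].T@i["t"]))
E
```

```text
pics
{'time_s': 0.0, 'joints': array([-1.36339727e+00,  3.13459482e-01,  1.49846154e+00, -1.98680602e-05,
        1.33098017e+00, -2.23412396e-01]), 'dq': array([ 0.00224991,  0.000259  ,  0.00263297,  0.00074648,  0.00116994,
       -0.00040886]), 'tau': array([-1.77071579e-04, -4.12259531e+01, -2.59747392e+01, -1.88810827e-04,
        4.16253039e-03, -2.39682731e-05]), 'eef_pos': array([ 219.16742299, -476.77614616,  230.7210151 ]), 'ee_rot': array([-6.54324997e-04,  9.76889038e-01,  2.13746061e-01, -4.40942170e-06]), 'force': array([ 1.02090482, -0.2032389 ,  1.17690714]), 'wrist_torque': array([-0.03081202,  0.00514276,  0.01598005]), 'grip_force': 0.0, 'grip_width': 0.9979717747445096}
scene [[480.8, 0.0, 314.5], [0.0, 480.8, 233.9], [0.0, 0.0, 1.0]] [[0.541, -0.841, -0.004], [-0.797, -0.511, -0.323], [0.27, 0.178, -0.946]] [-266.1, 462.0, 1351.5] [ 147. -228. 1427.]
side [[446.5, 0.0, 322.4], [0.0, 446.5, 248.7], [0.0, 0.0, 1.0]] [[-0.536, 0.844, 0.004], [0.803, 0.511, -0.307], [-0.261, -0.162, -0.952]] [296.7, -367.2, 1742.9] [ 909.  219. 1545.]
wrist [[372.1, 0.0, 320.4], [0.0, 372.1, 239.9], [0.0, 0.0, 1.0]] [[0.418, -0.908, -0.001], [-0.87, -0.401, 0.285], [-0.26, -0.119, -0.958]] [-524.4, -38.4, 378.5] [ 284. -447.  373.]
```

View pics/scene0.png

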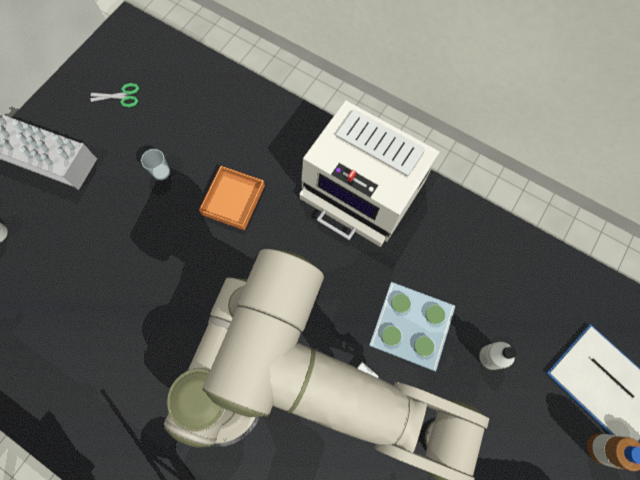

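View pics/side0.png

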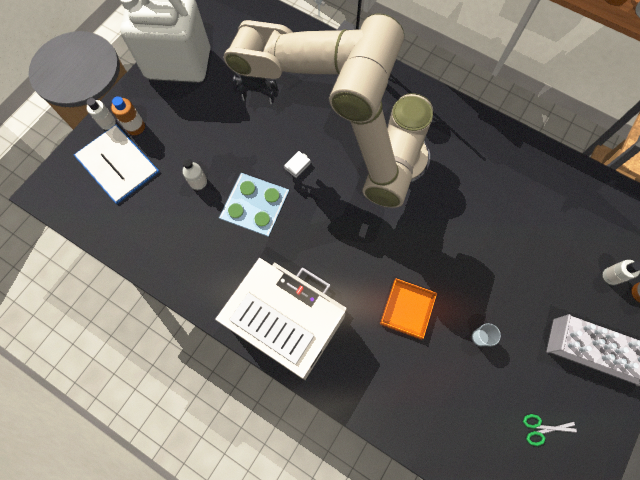

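Scene: four green dishes on the carrier at about (400,302), (434,314), (390,335), (423,345). The selector is at (351,175), the handle at (336,225) and the orange tray at (232,197). In the side view, the selector is at (299,290), the handle at (313,281) and the orange tray at (410,308).

```bash
cat > h.py <<'E'
from rig import ctrl
import cv2,numpy as np
from scipy.spatial.transform import Rotation as Ro
def shot(n):
    i=ctrl.camera_info(n); im=ctrl.capture(n); return i,im
def ray(i,p):
    R,t=np.array(i["R"]),np.array(i["t"]); d=R.T@np.linalg.inv(i["K"])@np.array([p[0],p[1],1.]); return -R.T@t,d
def onz(i,p,z):
    c,d=ray(i,p); return c+d*(z-c[2])/d[2]
def tri(i1,p1,i2,p2):
    c1,d1=ray(i1,p1);c2,d2=ray(i2,p2)
    s=np.linalg.lstsq(np.c_[d1,-d2],c2-c1,rcond=None)[0]; a,b=c1+d1*s[0],c2+d2*s[1]
    return (a+b)/2,np.linalg.norm(a-b)
def proj(i,X):
    q=np.array(i["K"])@(np.array(i["R"])@np.array(X,float)+i["t"]); return q[:2]/q[2]
RNG={"green":((40,70,50),(75,255,255)),"orange":((8,150,120),(18,255,255)),"red":((-6,150,110),(6,255,255)),"blue":((90,25,120),(115,120,255)),
 "amber":((14,90,60),(35,255,255))}
def mask(im,c):
    h=cv2.cvtColor(im,cv2.COLOR_RGB2HSV).astype(int); h[...,0]=np.where(h[...,0]>172,h[...,0]-180,h[...,0])
    lo,hi=RNG[c]; return np.all((h>=lo)&(h<=hi),axis=2).astype(np.uint8)
def blobs(im,c,amin=8):
    n,l,st,ce=cv2.connectedComponentsWithStats(mask(im,c))
    return [(st[k,4],np.round(ce[k],1),st[k,:4],l==k) for k in range(1,n) if st[k,4]>=amin]
E
python3 - <<'E'
from h import *
I={n:ctrl.camera_info(n) for n in("scene","side")}
P={n:cv2.imread(f"pics/{n}0.png")[:,:,::-1].copy() for n in I}
for c in("green","orange","red","blue"):
  for n in I:
    for b in blobs(P[n],c,12): print(c,n,b[0],b[1],b[2])
a=cv2.resize(P["scene"][95:255,290:450],None,fx=3.6,fy=3.6,interpolation=cv2.INTER_CUBIC)[:576]
b=cv2.resize(P["side"][250:385,205:355],None,fx=1.4,fy=1.4)
cv2.imwrite("pics/cab.png",a[:,:,::-1])
b=cv2.resize(P["side"][250:385,210:350],None,fx=4,fy=4,interpolation=cv2.INTER_CUBIC)
cv2.imwrite("pics/cab2.png",b[:,:,::-1])
E
```

```text
green scene 308 [129.6  94.8] [120  82  20  26]
green scene 240 [400.6 302.9] [392 295  18  17]
green scene 252 [435.  314.1] [426 306  19  18]
green scene 255 [391.3 335.5] [383 327  18  18]
green scene 270 [424.  346.2] [415 337  19  19]
green side 157 [246.9 187.8] [240 181  15  14]
green side 156 [271.4 195. ] [265 189  14  13]
green side 163 [235.2 210.4] [228 204  15  14]
green side 163 [261.6 218.6] [255 212  14  14]
green side 168 [531.8 420.7] [522 414  20  15]
green side 179 [535.3 438.3] [526 431  20  16]
orange scene 2597 [231.9 197.2] [200 166  65  64]
orange scene 223 [624.7 448.7] [616 438  24  28]
orange scene 32 [634.6 466. ] [630 464  10   5]
orange side 19 [577.4   4.3] [570   1  14   8]
orange side 84 [626.7   5.8] [620   0  13  12]
orange side 131 [122.6 107.7] [111  98  20  17]
orange side 2205 [408.4 308.2] [380 278  57  61]
red scene 30 [351.8 176.5] [348 172   8   9]
blue scene 3145 [412.2 326.5] [369 282  86  90]
blue scene 78 [614.6 346.8] [587 326  53  44]
blue scene 15 [570.5 348. ] [564 341  14  15]
blue scene 66 [574.6 396.3] [550 366  56  61]
blue side 40 [ 90.2 142.2] [ 75 131  32  23]
blue side 1722 [253.7 204.4] [219 173  70  63]
```

View pics/cab.png

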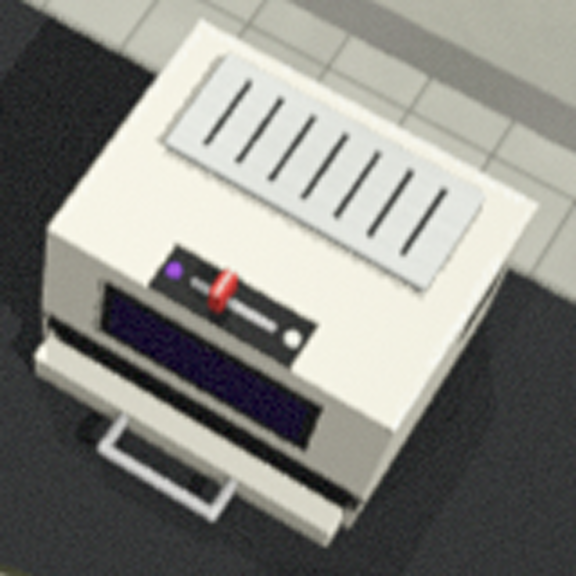

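View pics/cab2.png

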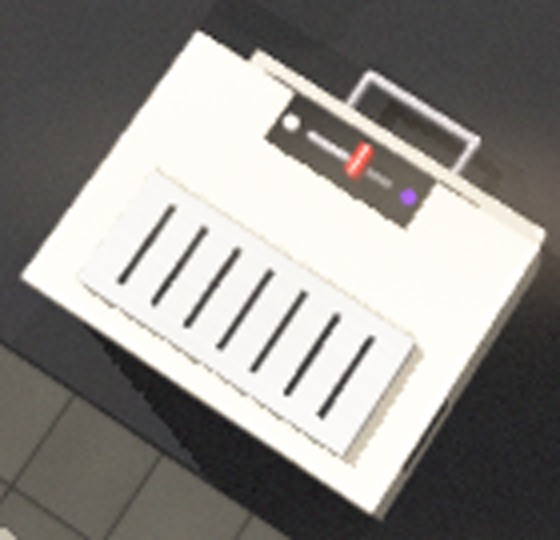

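Both crops show the selector at mid-slot. The violet and white dots are at scene-crop (174,270) and (292,338) and side-crop (408,197) and (291,122). The handle corners are at (103,446), (214,516) and (370,73), (476,140).

```bash
python3 - <<'E'
from h import *
I={n:ctrl.camera_info(n) for n in("scene","side")}
P={n:cv2.imread(f"pics/{n}0.png")[:,:,::-1].copy() for n in I}
sc=lambda q:(np.array([290,95])+(np.array(q)+.5)/3.6-.5)
sd=lambda q:(np.array([210,250])+(np.array(q)+.5)/4-.5)
L={"violet":((174,270),(408,197)),"white":((292,338),(291,122)),"grip":((224,289),(360,158)),
"hL":((106,446),(476,140)),"hR":((214,514),(370,73)),"topFR":((392,430),(198,32)),"topBL":((203,22),(380,518)),"topBR":((537,205),(22,276))}
W={}
for k,(a,b) in L.items():
    X,e=tri(I["scene"],sc(a),I["side"],sd(b)); W[k]=X; print(k,X.round(1),round(e,1))
for a,b in(("white","violet"),("hR","hL"),("topFR","topBR"),("topBR","topBL")):
    d=W[b]-W[a]; print(a,b,np.linalg.norm(d).round(1),np.arctan2(d[1],d[0]).round(3))
gs=[(b[1]) for b in blobs(P["scene"],"green",12)][1:]; gd=[(b[1]) for b in blobs(P["side"],"green",12)][:4]
for g in gs:
    for h in gd:
        X,e=tri(I["scene"],g,I["side"],h)
        if e<8 and -15<X[2]<50: print("dish",X.round(1),round(e,1), "plane",onz(I["scene"],g,12).round(1),onz(I["side"],h,12).round(1))
for n in I:
    for c in("orange","blue"):
        m=max(blobs(P[n],c,500),key=lambda b:b[0])[3].astype(np.uint8)
        r=cv2.minAreaRect(np.argwhere(m)[:,::-1].astype(np.float32)); 
        q=np.array([onz(I[n],p,35 if c=="orange" else 2.5)[:2] for p in cv2.boxPoints(r)])
        d=q[1]-q[0]; print(n,c,q.mean(0).round(1),np.round(q,0).tolist(),np.arctan2(d[1],d[0]).round(3))
E
```

```text
violet [693.8  49.6 202.1] 0.7
white [693.1 -58.1 203.3] 0.9
grip [691.6   4.8 222. ] 0.5
hL [594.   49.7  34.4] 2.2
hR [592.3 -60.7  32.5] 1.4
topFR [ 670.9 -160.9  198.4] 2.3
topBL [904.  155.9 191.2] 7.3
topBR [ 899.7 -163.   199.2] 1.5
white violet 107.7 1.564
hR hL 110.4 1.556
topFR topBR 228.9 -0.009
topBR topBL 319.0 1.557
dish [ 508.6 -294.5    6.2] 0.7 plane [ 507.  -293.9   12. ] [ 510.3 -292.9   12. ]
dish [ 534.4 -396.3    5.9] 0.5 plane [ 532.6 -395.3   12. ] [ 536.  -394.1   12. ]
dish [ 410.4 -318.5    5.8] 0.2 plane [ 409.3 -318.1   12. ] [ 412.4 -316.2   12. ]
dish [ 435.3 -413.5    5.1] 0.5 plane [ 433.8 -412.4   12. ] [ 437.5 -410.9   12. ]
scene orange [508.8 320.2] [[408.0, 379.0], [590.0, 423.0], [609.0, 258.0], [429.0, 220.0]] 0.239
scene blue [ 470.7 -357.5] [[347.0, -274.0], [550.0, -237.0], [594.0, -446.0], [392.0, -474.0]] 0.181
side orange [515.7 324. ] [[619.0, 267.0], [449.0, 231.0], [413.0, 384.0], [582.0, 415.0]] -2.934
side blue [ 472.7 -357.6] [[592.0, -433.0], [394.0, -493.0], [355.0, -278.0], [551.0, -226.0]] -2.846
```

Request:
arm_command(increments=[{"dr":[0,0,0.188],"offset":[0,0,-0.17],"hand":0},{"dr":[0,0,0.188],"offset":[0,0,-0.17],"hand":0},{"dr":[0,0,0.187],"offset":[0,0,-0.17],"hand":0},{"dr":[0,0,0],"offset":[0.27,-0.275,0],"hand":0},{"dr":[0,0,0],"offset":[0.27,-0.275,0],"hand":0},{"dr":[0,0,0],"offset":[0.27,-0.275,0],"hand":0},{"dr":[0,0,0],"offset":[0.27,-0.275,0],"hand":0},{"dr":[0,0,0],"offset":[0.27,-0.275,0],"hand":0}], grip_force=40)

```text
time_s: 0.95
eef_pos: [384.1, -312.3, 292.4]
ee_rot: [-0.0, 1.0, -0.006, -0.0]
force: [-0.1, -0.3, 0.5]
grip_width: 0.501
grip_force: 0.0
```

Request:
arm_command(increments=[{"dr":[0,0,0],"offset":[0.27,-0.275,0],"hand":0},{"dr":[0,0,0],"offset":[0.27,-0.275,0],"hand":0},{"dr":[0,0,0],"offset":[0.27,-0.275,0],"hand":0},{"dr":[0,0,0],"offset":[0.27,-0.275,0],"hand":0},{"dr":[0,0,0],"offset":[0.27,-0.275,0],"hand":0},{"dr":[0,0,0],"offset":[0.27,-0.275,0],"hand":0},{"dr":[0,0,0],"offset":[0.2,-0.2,0],"hand":0},{"dr":[0,0,0],"offset":[0,0,0],"hand":0}])

```text
time_s: 1.75
eef_pos: [605.7, -91.2, 291.3]
ee_rot: [-0.001, 1.0, -0.004, -0.001]
force: [-1.1, -0.8, -0.8]
grip_width: 0.499
grip_force: 0.0
```

Request:
arm_command(increments=[{"dr":[0,0,0],"offset":[0.24,-0.27,0],"hand":0},{"dr":[0,0,0],"offset":[0.24,-0.27,0],"hand":0},{"dr":[0,0,0],"offset":[0.24,-0.26,0],"hand":0},{"dr":[0,0,0],"offset":[0,0,0.2],"hand":0},{"dr":[0,0,0],"offset":[0,0,0.1],"hand":0},{"dr":[0,0,0],"offset":[0,0,0],"hand":0}])

```text
time_s: 2.35
eef_pos: [690.4, -0.2, 254.2]
ee_rot: [-0.0, 1.0, -0.006, -0.002]
force: [0.8, -0.2, -0.1]
grip_width: 0.499
grip_force: 0.0
```

```bash
python3 - <<'E'
from h import *
i,im=shot("wrist"); cv2.imwrite("pics/w1.png",im[:,:,::-1])
s=ctrl.sense();print(s["eef_pos"].round(1))
for b in blobs(im,"red",60): print(b[:3], onz(i,b[1],222).round(1)); q=b[2]; print([onz(i,p,229.5).round(1) for p in((q[0],q[1]),(q[0]+q[2],q[1]))])
E
```

```text
[ 6.907e+02 -4.000e-01  2.561e+02]
(np.int32(238), array([302.5, 280.2]), array([298, 255,   9,  46], dtype=int32)) [688.5   8.7 222. ]
[array([704.7,  10.1, 229.5]), array([704.6,   5.8, 229.5])]
(np.int32(109), array([315.5, 294.8]), array([311, 289,  10,  12], dtype=int32)) [680.4   2.2 222. ]
[array([687. ,   4.2, 229.5]), array([687. ,  -0.7, 229.5])]
```

View pics/w1.png

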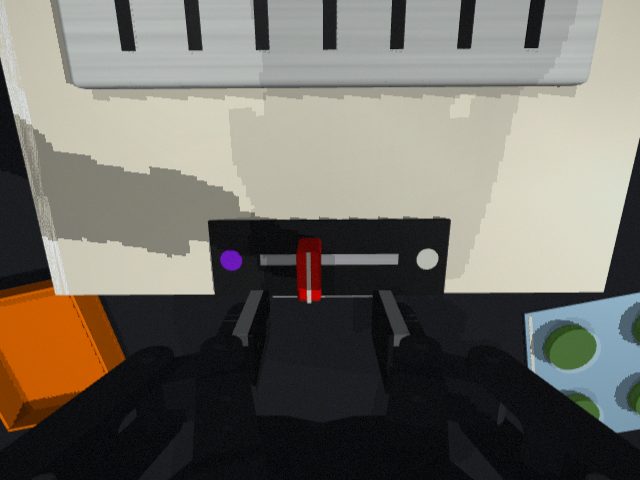

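Wrist view: the red grip is at (309,270), between the violet dot at (231,260) and the white dot at (427,259). The fingers straddle it.

Request:
arm_command(increments=[{"dr":[0,0,0],"offset":[0.01,-0.042,0.2],"hand":0},{"dr":[0,0,0],"offset":[0,0,0.2],"hand":0},{"dr":[0,0,0],"offset":[0,0,0],"hand":-1},{"dr":[0,0,0],"offset":[0,0,0],"hand":-1},{"dr":[0,0,0],"offset":[0,0,0],"hand":-1},{"dr":[0,0,0],"offset":[0,0,0],"hand":-1}], grip_force=40)

```text
time_s: 3.0
eef_pos: [693.0, 5.0, 210.7]
ee_rot: [0.001, 1.0, -0.006, 0.001]
force: [-3.3, -2.6, 5.4]
grip_width: 0.129
grip_force: 43.1
```

Request:
arm_command(increments=[{"dr":[0,0,0],"offset":[0,0.08,0],"hand":-1},{"dr":[0,0,0],"offset":[0,0.08,0],"hand":-1},{"dr":[0,0,0],"offset":[0,0.08,0],"hand":-1},{"dr":[0,0,0],"offset":[0,0.06,0],"hand":-1},{"dr":[0,0,0],"offset":[0,0.02,0],"hand":-1},{"dr":[0,0,0],"offset":[0,0,0],"hand":-1}])

```text
time_s: 3.6
eef_pos: [692.7, -33.5, 210.7]
ee_rot: [0.0, 1.0, -0.006, 0.002]
force: [-1.8, -1.1, 6.3]
grip_width: 0.127
grip_force: 43.2
```

Request:
arm_command(increments=[{"dr":[0,0,0],"offset":[0,0.015,0],"hand":-1},{"dr":[0,0,0],"offset":[0,0.015,0],"hand":-1},{"dr":[0,0,0],"offset":[0,0.015,0],"hand":-1},{"dr":[0,0,0],"offset":[0,0,0],"hand":-1}])

```text
time_s: 4.0
eef_pos: [692.7, -35.1, 210.6]
ee_rot: [-0.003, 1.0, -0.004, 0.002]
force: [-3.3, 12.9, 7.1]
grip_width: 0.128
grip_force: 43.2
```

Request:
arm_command(increments=[{"dr":[0,0,0],"offset":[0,0,0],"hand":0},{"dr":[0,0,0],"offset":[0,0,0],"hand":0},{"dr":[0,0,0],"offset":[0,0,0],"hand":0},{"dr":[0,0,0],"offset":[0,0,-0.33],"hand":0},{"dr":[0,0,0],"offset":[0,0,-0.33],"hand":-0.4},{"dr":[0,0,0],"offset":[-0.28,-0.08,0],"hand":-0.4},{"dr":[0,0,0],"offset":[-0.28,-0.08,0],"hand":-0.4},{"dr":[0,0,0],"offset":[-0.27,-0.08,0],"hand":-0.4}])

```text
time_s: 4.8
eef_pos: [591.7, -8.3, 287.7]
ee_rot: [0.0, 1.0, -0.006, 0.0]
force: [0.3, -0.0, 0.9]
grip_width: 0.299
grip_force: 0.0
```

Request:
arm_command(increments=[{"dr":[0,0,-0.182],"offset":[0,0,0],"hand":-0.4},{"dr":[0,0,-0.182],"offset":[0,0,0],"hand":-0.4},{"dr":[0,0,-0.182],"offset":[0,0,0],"hand":-0.4},{"dr":[0,0,-0.182],"offset":[0,0,0],"hand":-0.4},{"dr":[0,0,-0.182],"offset":[0,0,0],"hand":-0.4},{"dr":[0,0,-0.182],"offset":[0,0,0],"hand":-0.4},{"dr":[0,0,-0.182],"offset":[0,0,0],"hand":-0.4},{"dr":[0,0,-0.182],"offset":[0,0,0],"hand":-0.4}])

```text
time_s: 5.6
eef_pos: [593.0, -8.6, 287.8]
ee_rot: [0.0, 0.843, 0.539, 0.0]
force: [-0.0, -0.6, 0.9]
grip_width: 0.299
grip_force: 0.0
```

Request:
arm_command(increments=[{"dr":[0,0,-0.182],"offset":[0,0,0.3],"hand":-0.4},{"dr":[0,0,-0.182],"offset":[0,0,0.3],"hand":-0.4},{"dr":[0,0,-0.182],"offset":[0,0,0.3],"hand":-0.4},{"dr":[0,0,0],"offset":[0,0,0.3],"hand":-0.4},{"dr":[0,0,0],"offset":[0,0,0.2],"hand":-0.4},{"dr":[0,0,0],"offset":[0,0,0],"hand":-0.4}])

```text
time_s: 6.2
eef_pos: [591.4, -8.3, 116.6]
ee_rot: [-0.003, 0.711, 0.703, -0.002]
force: [0.1, -0.5, 0.1]
grip_width: 0.299
grip_force: 0.0
```

```bash
python3 - <<'E'
from h import *
for n in("scene","side","wrist"):
    i,im=shot(n); cv2.imwrite(f"pics/{n}2.png",im[:,:,::-1])
s=ctrl.sense();print(s["eef_pos"].round(1),s["joints"].round(2))
i=ctrl.camera_info("wrist");print([proj(i,p).round(0) for p in((593,-60,30),(593,50,30))])
E
```

```text
[593.8  -8.5 121.4] [-0.21  0.56  1.42 -0.    1.15 -0.2 ]
[array([321., 314.]), array([319., 152.])]
```

View pics/wrist2.png

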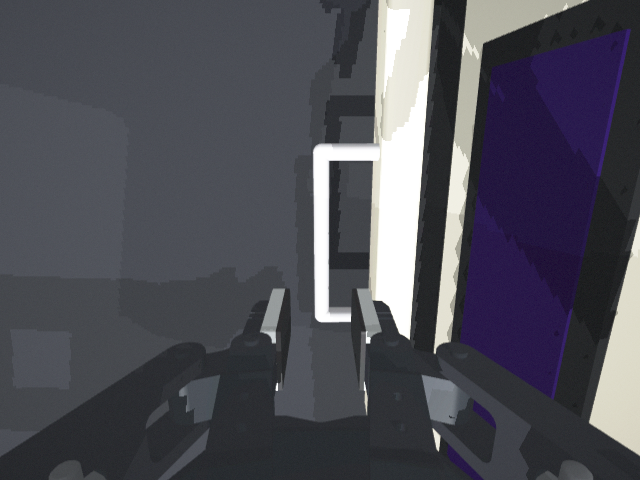

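The bar sits at column 321, rows 146–320, which matches the projection. I'll descend and grip it.

Request:
arm_command(increments=[{"dr":[0,0,0],"offset":[0,0,0.3],"hand":-0.4},{"dr":[0,0,0],"offset":[0,0,0.3],"hand":-0.4},{"dr":[0,0,0],"offset":[0,0,0.2],"hand":-0.4},{"dr":[0,0,0],"offset":[0,0,0.08],"hand":-0.4},{"dr":[0,0,0],"offset":[0,0,0],"hand":-1},{"dr":[0,0,0],"offset":[0,0,0],"hand":-1},{"dr":[0,0,0],"offset":[0,0,0],"hand":-1},{"dr":[0,0,0],"offset":[0,0,0],"hand":-1}], grip_force=50)

```text
time_s: 7.15
eef_pos: [593.6, -8.4, 15.1]
ee_rot: [0.001, 0.711, 0.704, 0.001]
force: [1.3, -0.7, -3.3]
grip_width: 0.095
grip_force: 49.1
```

```bash
python3 - <<'E'
from h import *
RNG["red"]=((-8,110,90),(8,255,255))
for n in("scene","side"):
  for f in (0,2):
    im=cv2.imread(f"pics/{n}{f}.png")[:,:,::-1].copy()
    for b in blobs(im,"red",8):
        if 150<b[1][0]<450 and 100<b[1][1]<330: print(n,f,b[:2],onz(ctrl.camera_info(n),b[1],220).round(1))
E
```

```text
scene 0 (np.int32(55), array([351.2, 175.7])) [689.6   5.3 220. ]
side 0 (np.int32(35), array([299.5, 289.7])) [692.9   5.3 220. ]
side 2 (np.int32(39), array([288.4, 282.6])) [692.5 -35.3 220. ]
```

Request:
arm_command(increments=[{"dr":[0,0,0],"offset":[0,-0.06,0],"hand":-1},{"dr":[0,0,0],"offset":[0,-0.12,0],"hand":-1},{"dr":[0,0,0],"offset":[0,-0.16,0],"hand":-1},{"dr":[0,0,0],"offset":[0,-0.18,0],"hand":-1},{"dr":[0,0,0],"offset":[0,-0.18,0],"hand":-1},{"dr":[0,0,0],"offset":[0,-0.18,0],"hand":-1},{"dr":[0,0,0],"offset":[0,-0.16,0],"hand":-1},{"dr":[0,0,0],"offset":[0,-0.12,0],"hand":-1}])

```text
time_s: 7.95
eef_pos: [453.5, -7.5, 15.1]
ee_rot: [0.002, 0.71, 0.704, 0.0]
force: [2.6, -4.7, -4.1]
grip_width: 0.092
grip_force: 49.5
```

Request:
arm_command(increments=[{"dr":[0,0,0],"offset":[0,-0.06,0],"hand":-1},{"dr":[0,0,0],"offset":[0,-0.02,0],"hand":-1},{"dr":[0,0,0],"offset":[0,-0.02,0],"hand":-1},{"dr":[0,0,0],"offset":[0,0,0],"hand":-1}])

```text
time_s: 8.35
eef_pos: [444.0, -7.5, 15.2]
ee_rot: [0.003, 0.711, 0.703, 0.002]
force: [11.9, -2.1, -10.3]
grip_width: 0.091
grip_force: 49.1
```

Request:
arm_command(increments=[{"dr":[0,0,0],"offset":[0,0,0],"hand":-0.4},{"dr":[0,0,0],"offset":[0,0,0],"hand":-0.4},{"dr":[0,0,0],"offset":[0,0,-0.3],"hand":-0.4},{"dr":[0,0,0],"offset":[0,0,-0.4],"hand":0.7},{"dr":[0,0,0],"offset":[0,0,-0.4],"hand":0.7},{"dr":[0,0,0],"offset":[0,0.2,-0.35],"hand":0.7},{"dr":[0,0,0],"offset":[0,0.2,-0.35],"hand":0.7},{"dr":[0,0,0],"offset":[0,0.2,-0.2],"hand":0.7}])

```text
time_s: 9.15
eef_pos: [514.7, -7.4, 258.2]
ee_rot: [0.002, 0.711, 0.704, 0.001]
force: [-0.7, -0.0, 0.2]
grip_width: 0.853
grip_force: 0.0
```

```bash
python3 - <<'E'
from h import *
RNG["red"]=((-8,110,90),(8,255,255))
s=ctrl.sense();print(s["eef_pos"].round(1))
for n in("scene","side","wrist"):
    i,im=shot(n); cv2.imwrite(f"pics/{n}3.png",im[:,:,::-1])
    for c,z in(("amber",24),("red",30)):
        for b in blobs(im,c,8 if n!="wrist" else 40): print(n,c,b[:3],onz(i,b[1],z).round(1))
E
```

```text
[514.7  -7.4 258.2]
scene amber (np.int32(892), array([225.6, 197.9]), array([207, 176,  40,  40], dtype=int32)) [496.9 337.7  24. ]
scene amber (np.int32(11), array([244.5, 189.3]), array([243, 186,   4,   7], dtype=int32)) [553.4 304.5  24. ]
scene amber (np.int32(20), array([203.2, 203. ]), array([200, 194,   8,  18], dtype=int32)) [444.6 386.9  24. ]
scene amber (np.int32(47), array([590.6, 441.1]), array([587, 435,   8,  13], dtype=int32)) [ 453.3 -906.1   24. ]
scene amber (np.int32(620), array([621.1, 452.5]), array([605, 437,  35,  34], dtype=int32)) [ 470.9 -985.1   24. ]
scene amber (np.int32(26), array([593.9, 457.3]), array([591, 453,   9,  10], dtype=int32)) [ 420.7 -928.7   24. ]
scene red (np.int32(51), array([363.5, 183.1]), array([360, 178,   9,  11], dtype=int32)) [773.9  -4.6  30. ]
scene red (np.int32(36), array([344.3, 243.2]), array([341, 240,   7,   7], dtype=int32)) [569.7 -58.4  30. ]
side amber (np.int32(66), array([616.1,   2.1]), array([605,   0,  22,   7], dtype=int32)) [-1152.9   436.6    24. ]
side amber (np.int32(12), array([631.2,   7.6]), array([629,
[... 2975 characters left out ...]
nt32)) [661.  -71.6  30. ]
side red (np.int32(29), array([341.6, 285.3]), array([339, 283,   6,   6], dtype=int32)) [570.4  89.5  30. ]
wrist amber (np.int32(2346), array([375.4, 101.1]), array([347,  71,  58,  61], dtype=int32)) [569.4  89.2  24. ]
wrist amber (np.int32(1792), array([370.3, 248. ]), array([345, 223,  52,  52], dtype=int32)) [568.9 -57.3  24. ]
wrist red (np.int32(402), array([376.7, 101.1]), array([366,  90,  22,  23], dtype=int32)) [569.8  88.8  30. ]
wrist red (np.int32(278), array([371.9, 251.6]), array([363, 243,  19,  18], dtype=int32)) [569.9 -59.3  30. ]
wrist red (np.int32(1032), array([624.3, 312.1]), array([604, 296,  36,  41], dtype=int32)) [ 851.8 -133.    30. ]
```

View pics/wrist3.png

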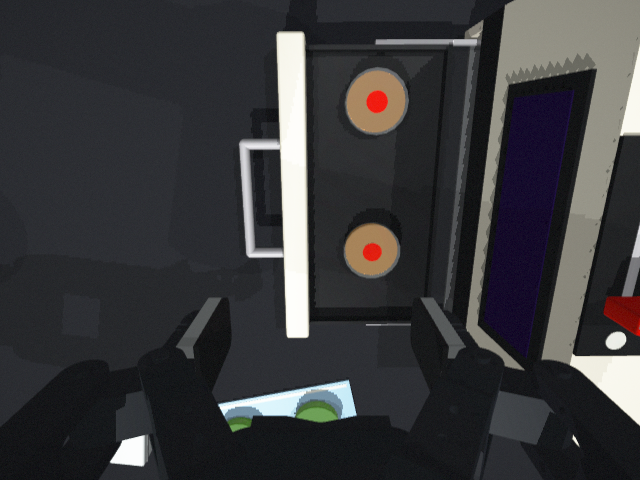

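Both read dishes lie on the tray's middle line, at wrist pixels (376,101) and (372,251). That puts them at (570,89) and (570,-59) with lid z≈30, and wrist and side views agree.

Request:
arm_command(increments=[{"dr":[0,0,0],"offset":[0.2,0.12,0.2],"hand":0.7},{"dr":[0,0,0],"offset":[0.2,0.12,0.25],"hand":0.7},{"dr":[0,0,0],"offset":[0.2,0.12,0.25],"hand":0.7},{"dr":[0,0,0],"offset":[0.2,0.1,0.25],"hand":0.7},{"dr":[0,0,0],"offset":[0,0,0.3],"hand":0.7},{"dr":[0,0,0],"offset":[0,0,0.3],"hand":0.7},{"dr":[0,0,0],"offset":[0,0,0],"hand":0.7}], grip_force=60)

```text
time_s: 10.0
eef_pos: [565.6, 88.2, 63.0]
ee_rot: [-0.004, 0.71, 0.704, -0.004]
force: [-0.9, 0.3, 0.6]
grip_width: 0.85
grip_force: 0.0
```

Request:
arm_command(increments=[{"dr":[0,0,0],"offset":[0,0,0.2],"hand":0.7},{"dr":[0,0,0],"offset":[0,0,0.15],"hand":0.7},{"dr":[0,0,0],"offset":[0,0,0.06],"hand":0.7},{"dr":[0,0,0],"offset":[0,0,0],"hand":0.7},{"dr":[0,0,0],"offset":[0,0,0],"hand":0.2},{"dr":[0,0,0],"offset":[0,0,0],"hand":0.2},{"dr":[0,0,0],"offset":[0,0,0],"hand":0.2},{"dr":[0,0,0],"offset":[0,0,0],"hand":0.2}])

```text
time_s: 10.8
eef_pos: [571.1, 87.9, 21.2]
ee_rot: [0.001, 0.711, 0.704, 0.001]
force: [-0.2, -0.2, 6.2]
grip_width: 0.662
grip_force: 62.2
```

Request:
arm_command(increments=[{"dr":[0,0,0],"offset":[0,0,0],"hand":0.7},{"dr":[0,0,0],"offset":[0,0,0],"hand":0.7},{"dr":[0,0,0],"offset":[0,0,0.07],"hand":0.7},{"dr":[0,0,0],"offset":[0,0,0],"hand":0.7},{"dr":[0,0,0],"offset":[0,0,0],"hand":0.2},{"dr":[0,0,0],"offset":[0,0,0],"hand":0.2},{"dr":[0,0,0],"offset":[0,0,0],"hand":0.2},{"dr":[0,0,0],"offset":[0,0,0],"hand":0.2}])

```text
time_s: 11.6
eef_pos: [570.2, 88.0, 10.7]
ee_rot: [0.0, 0.711, 0.704, 0.0]
force: [0.2, 0.2, 2.9]
grip_width: 0.678
grip_force: 64.1
```

Request:
arm_command(increments=[{"dr":[0,0,0],"offset":[0,0,-0.15],"hand":0.2},{"dr":[0,0,0],"offset":[0,0,-0.3],"hand":0.2},{"dr":[0,0,0],"offset":[0,0,-0.35],"hand":0.2},{"dr":[0,0,0],"offset":[0.1,-0.05,-0.35],"hand":0.2},{"dr":[0,0,0],"offset":[0.25,-0.15,-0.25],"hand":0.2},{"dr":[0,0,0],"offset":[0.25,-0.15,-0.2],"hand":0.2},{"dr":[0,0,0],"offset":[0.25,-0.15,-0.1],"hand":0.2},{"dr":[0,0,0],"offset":[0,0,0],"hand":0.2}])

```text
time_s: 12.4
eef_pos: [509.6, 193.5, 216.4]
ee_rot: [0.001, 0.709, 0.705, 0.001]
force: [0.2, -0.4, -0.8]
grip_width: 0.676
grip_force: 64.1
```

```bash
python3 - <<'E'
from h import *
s=ctrl.sense();print(s["eef_pos"].round(1),s["grip_width"],s["grip_force"])
for n in("scene","side","wrist"):
    i,im=shot(n); cv2.imwrite(f"pics/{n}4.png",im[:,:,::-1])
    m=(mask(im,"orange")|mask(im,"amber"))
    m=cv2.morphologyEx(m,cv2.MORPH_OPEN,np.ones((3,3),np.uint8))
    cs=cv2.findContours(m,cv2.RETR_EXTERNAL,cv2.CHAIN_APPROX_NONE)[0]
    for c in sorted(cs,key=cv2.contourArea)[-2:]:
        h=cv2.convexHull(c); a=cv2.approxPolyDP(h,0.02*cv2.arcLength(h,True),True)[:,0]
        print(n,cv2.contourArea(c),[(p.tolist(),onz(i,p,35)[:2].round(0).tolist()) for p in a])
E
```

```text
[509.6 193.5 216.4] 0.6764719005285116 64.1369104385376
scene 384.0 [([614, 439], [489.0, -951.0]), ([630, 438], [515.0, -986.0]), ([639, 443], [516.0, -1011.0]), ([639, 469], [456.0, -1033.0]), ([630, 470], [441.0, -1014.0]), ([618, 462], [442.0, -981.0]), ([610, 446], [467.0, -949.0])]
scene 462.5 [([234, 204], [492.0, 299.0]), ([254, 205], [523.0, 244.0]), ([244, 228], [443.0, 226.0]), ([224, 222], [426.0, 290.0]), ([224, 218], [437.0, 298.0])]
side 640.0 [([639, 115], [-644.0, 719.0]), ([639, 135], [-557.0, 751.0]), ([634, 143], [-512.0, 747.0]), ([607, 164], [-370.0, 693.0]), ([591, 157], [-366.0, 630.0]), ([597, 145], [-427.0, 630.0])]
side 2102.5 [([395, 279], [453.0, 235.0]), ([436, 293], [420.0, 379.0]), ([423, 338], [579.0, 414.0]), ([381, 324], [614.0, 272.0])]
wrist 14865.0 [([308, 249], [498.0, 159.0]), ([362, 261], [547.0, 147.0]), ([391, 311], [576.0, 96.0]), ([378, 358], [566.0, 44.0]), ([338, 382], [526.0, 16.0]), ([281, 373], [468.0, 27.0]), ([251, 334], [441.0, 72.0]), ([265, 275], [458.0, 134.0])]
wrist 30460.0 [([424, 0], [589.0, 356.0]), ([437, 123], [606.0, 267.0]), ([247, 165], [447.0, 234.0]), ([202, 0], [421.0, 357.0])]
```

View pics/wrist4.png

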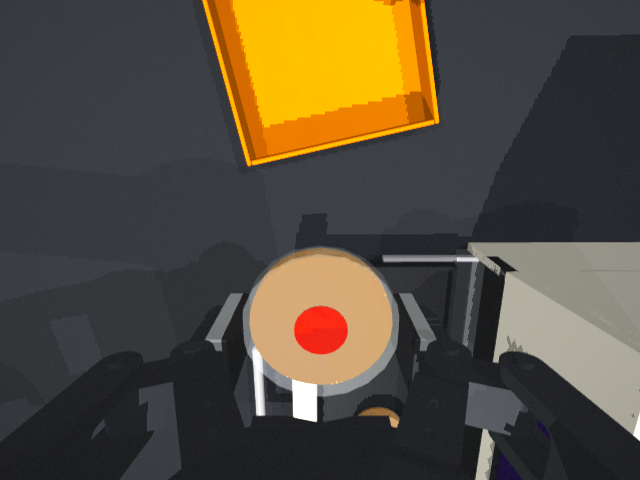

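The held dish is level at wrist (320,320). The discard tray's near rim runs from (247,165) to (437,123). Combining this with the side view gives a centre near (513,324) and yaw of 0.21.

Request:
arm_command(increments=[{"dr":[0,0,0],"offset":[0.28,0,0.1],"hand":0.2},{"dr":[0,0,0],"offset":[0.28,-0.01,0.1],"hand":0.2},{"dr":[0,0,0],"offset":[0.28,-0.01,0.1],"hand":0.2},{"dr":[0,0,0],"offset":[0.28,-0.01,0.2],"hand":0.2},{"dr":[0,0,0],"offset":[0.25,0,0.2],"hand":0.2},{"dr":[0,0,0],"offset":[0,0,0.3],"hand":0.2},{"dr":[0,0,0],"offset":[0,0,0.3],"hand":0.2},{"dr":[0,0,0],"offset":[0,0,0],"hand":0.2}])

```text
time_s: 13.35
eef_pos: [506.8, 352.8, 52.8]
ee_rot: [-0.002, 0.711, 0.703, -0.005]
force: [0.5, 0.2, -0.3]
grip_width: 0.68
grip_force: 64.3
```

Request:
arm_command(increments=[{"dr":[0,0,0],"offset":[0,0,0],"hand":0.2}])

```text
time_s: 13.45
eef_pos: [509.6, 354.3, 58.7]
ee_rot: [-0.0, 0.711, 0.703, -0.0]
force: [0.8, 0.2, 0.5]
grip_width: 0.677
grip_force: 64.3
```

Request:
arm_command(increments=[{"dr":[0,0,0],"offset":[0.03,-0.03,0.2],"hand":0.2},{"dr":[0,0,0],"offset":[0,0,0.16],"hand":0.2},{"dr":[0,0,0],"offset":[0,0,0.07],"hand":0.2},{"dr":[0,0,0],"offset":[0,0,0.03],"hand":0.2},{"dr":[0,0,0],"offset":[0,0,0],"hand":0.2},{"dr":[0,0,0],"offset":[0,0,0],"hand":0.2}])

```text
time_s: 14.05
eef_pos: [506.1, 358.8, 4.6]
ee_rot: [0.0, 0.711, 0.704, 0.001]
force: [0.8, 0.1, -1.3]
grip_width: 0.676
grip_force: 64.3
```

Request:
arm_command(increments=[{"dr":[0,0,0],"offset":[0,0,0.02],"hand":0.2},{"dr":[0,0,0],"offset":[0,0,0],"hand":0.2},{"dr":[0,0,0],"offset":[0,0,0],"hand":0.7},{"dr":[0,0,0],"offset":[0,0,0],"hand":0.7},{"dr":[0,0,0],"offset":[0,0,-0.2],"hand":0.7},{"dr":[0,0,0],"offset":[0,0,-0.4],"hand":0.7},{"dr":[0,0,0],"offset":[0,0,-0.4],"hand":0.7}])

```text
time_s: 14.75
eef_pos: [504.9, 358.5, 122.0]
ee_rot: [-0.0, 0.711, 0.704, -0.001]
force: [1.3, 0.2, -0.0]
grip_width: 0.85
grip_force: 0.0
```

Request:
arm_command(increments=[{"dr":[0,0,0],"offset":[-0.38,0.06,0],"hand":0.7},{"dr":[0,0,0],"offset":[-0.38,0.06,0],"hand":0.7},{"dr":[0,0,0],"offset":[-0.38,0.06,0],"hand":0.7},{"dr":[0,0,0],"offset":[-0.38,0.06,0],"hand":0.7},{"dr":[0,0,0],"offset":[-0.38,0.06,0],"hand":0.7},{"dr":[0,0,0],"offset":[-0.38,0.06,0],"hand":0.7},{"dr":[0,0,0],"offset":[-0.38,0.06,0],"hand":0.7},{"dr":[0,0,0],"offset":[-0.38,0.06,0],"hand":0.7}])

```text
time_s: 15.55
eef_pos: [559.4, -8.6, 121.2]
ee_rot: [0.0, 0.711, 0.704, 0.0]
force: [0.8, 0.7, -0.8]
grip_width: 0.85
grip_force: 0.0
```

Request:
arm_command(increments=[{"dr":[0,0,0],"offset":[-0.38,0.05,0],"hand":0.7},{"dr":[0,0,0],"offset":[-0.06,0,0],"hand":0.7},{"dr":[0,0,0],"offset":[0,0,0.1],"hand":0.7},{"dr":[0,0,0],"offset":[0,0,0],"hand":0.7},{"dr":[0,0,0],"offset":[0,0,0],"hand":0.7}])

```text
time_s: 16.05
eef_pos: [564.5, -58.0, 108.4]
ee_rot: [-0.001, 0.71, 0.704, -0.0]
force: [-0.1, -0.4, 0.6]
grip_width: 0.848
grip_force: 0.0
```

```bash
cat >> h.py <<'E'
def look(tag,names=("scene","side","wrist"),cs=("green","amber","red","orange")):
    s=ctrl.sense();print(s["time_s"],s["eef_pos"].round(1),round(s["grip_width"],3),s["grip_force"].__round__(1))
    for n in names:
        i,im=shot(n); cv2.imwrite(f"pics/{n}{tag}.png",im[:,:,::-1])
        for c in cs:
            for b in blobs(im,c,12 if n!="wrist" else 60):
                z=22 if c in("green","amber") else 30
                X=onz(i,b[1],z)
                if 350<X[0]<700 and -520<X[1]<450: print(n,c,b[0],b[1],b[2][2:],X[:2].round(1))
E
python3 -c "
from h import *
look('5',cs=('red','green'))"
```

```text
16.05 [564.5 -58.  108.4] 0.848 0.0
scene red 21 [221.2 193. ] [6 5] [501.4 357. ]
scene red 21 [344.9 243.3] [6 5] [570.4 -60.1]
scene green 242 [400.7 302.9] [18 17] [ 504.6 -293.7]
scene green 253 [435.  314.1] [19 18] [ 529.9 -394.2]
scene green 253 [391.2 335.6] [18 18] [ 407.1 -317.4]
scene green 271 [424. 346.] [19 19] [ 432.3 -410.8]
side red 26 [305.6 263.3] [6 6] [570.9 -59.3]
side red 26 [418.3 311.5] [6 6] [507.8 358.4]
side green 156 [247.  187.7] [15 14] [ 440.1 -406.7]
side green 155 [271.4 195. ] [14 13] [ 415.6 -312.7]
side green 161 [235.1 210.4] [15 14] [ 538.6 -390.4]
side green 163 [261.6 218.6] [14 14] [ 512.9 -289.6]
wrist red 766 [331.3 251.1] [32 31] [570.7 -59.4]
```

Request:
arm_command(increments=[{"dr":[0,0,0],"offset":[-0.01,0.05,0.3],"hand":0.7},{"dr":[0,0,0],"offset":[0,0,0.3],"hand":0.7},{"dr":[0,0,0],"offset":[0,0,0.15],"hand":0.7},{"dr":[0,0,0],"offset":[0,0,0.06],"hand":0.7},{"dr":[0,0,0],"offset":[0,0,0],"hand":0.7},{"dr":[0,0,0],"offset":[0,0,0],"hand":0.7}])

```text
time_s: 16.8
eef_pos: [571.6, -60.8, 12.9]
ee_rot: [0.001, 0.71, 0.704, 0.0]
force: [-0.3, -0.1, 0.2]
grip_width: 0.853
grip_force: 0.0
```

Request:
arm_command(increments=[{"dr":[0,0,0],"offset":[0,0,0],"hand":0.2},{"dr":[0,0,0],"offset":[0,0,0],"hand":0.2},{"dr":[0,0,0],"offset":[0,0,0],"hand":0.2},{"dr":[0,0,0],"offset":[0,0,0],"hand":0.2}])

```text
time_s: 17.2
eef_pos: [572.1, -61.0, 13.7]
ee_rot: [0.002, 0.711, 0.704, 0.001]
force: [-0.1, 1.5, 7.6]
grip_width: 0.676
grip_force: 63.7
```

Request:
arm_command(increments=[{"dr":[0,0,0],"offset":[0,0,-0.15],"hand":0.2},{"dr":[0,0,0],"offset":[0,0,-0.35],"hand":0.2},{"dr":[0,0,0],"offset":[0,0,-0.4],"hand":0.2},{"dr":[0,0,0],"offset":[0.2,-0.05,0],"hand":0.2},{"dr":[0,0,0],"offset":[0.36,-0.06,0],"hand":0.2},{"dr":[0,0,0],"offset":[0.36,-0.06,0],"hand":0.2},{"dr":[0,0,0],"offset":[0.36,-0.06,0],"hand":0.2},{"dr":[0,0,0],"offset":[0.36,-0.06,0],"hand":0.2}])

```text
time_s: 18.0
eef_pos: [537.7, 137.9, 120.8]
ee_rot: [0.001, 0.711, 0.704, 0.001]
force: [-0.1, 0.3, 0.3]
grip_width: 0.674
grip_force: 64.1
```

Request:
arm_command(increments=[{"dr":[0,0,0],"offset":[0.36,-0.06,0],"hand":0.2},{"dr":[0,0,0],"offset":[0.36,-0.06,0],"hand":0.2},{"dr":[0,0,0],"offset":[0.36,-0.02,0],"hand":0.2},{"dr":[0,0,0],"offset":[0.2,0,0],"hand":0.2},{"dr":[0,0,0],"offset":[0,0,0.2],"hand":0.2},{"dr":[0,0,0],"offset":[0,0,0.25],"hand":0.2},{"dr":[0,0,0],"offset":[0,0,0],"hand":0.2},{"dr":[0,0,0],"offset":[0,0,0],"hand":0.2}])

```text
time_s: 18.8
eef_pos: [523.1, 290.1, 66.8]
ee_rot: [0.0, 0.711, 0.704, 0.0]
force: [0.9, 0.1, 0.6]
grip_width: 0.671
grip_force: 64.2
```

Request:
arm_command(increments=[{"dr":[0,0,0],"offset":[0,-0.02,0.2],"hand":0.2},{"dr":[0,0,0],"offset":[0,0,0.2],"hand":0.2},{"dr":[0,0,0],"offset":[0,0,0.07],"hand":0.2},{"dr":[0,0,0],"offset":[0,0,0.03],"hand":0.2},{"dr":[0,0,0],"offset":[0,0,0],"hand":0.2},{"dr":[0,0,0],"offset":[0,0,0],"hand":0.2}])

```text
time_s: 19.4
eef_pos: [521.1, 290.3, 7.1]
ee_rot: [0.0, 0.711, 0.704, 0.001]
force: [-0.3, -0.1, 0.4]
grip_width: 0.671
grip_force: 64.2
```

Request:
arm_command(increments=[{"dr":[0,0,0],"offset":[0,0,0.015],"hand":0.2},{"dr":[0,0,0],"offset":[0,0,0],"hand":0.2},{"dr":[0,0,0],"offset":[0,0,0],"hand":0.7},{"dr":[0,0,0],"offset":[0,0,0],"hand":0.7},{"dr":[0,0,0],"offset":[0,0,-0.2],"hand":0.7},{"dr":[0,0,0],"offset":[0,0,-0.4],"hand":0.7},{"dr":[0,0,0],"offset":[0,0,-0.4],"hand":0.7},{"dr":[0,0,0],"offset":[-0.2,0,0],"hand":0.7}])

```text
time_s: 20.2
eef_pos: [522.7, 268.4, 130.7]
ee_rot: [0.003, 0.71, 0.705, 0.006]
force: [0.4, -0.7, -0.6]
grip_width: 0.854
grip_force: 0.0
```

Request:
arm_command(increments=[{"dr":[0,0,0],"offset":[-0.38,0,0],"hand":0.7},{"dr":[0,0,0],"offset":[-0.38,0,0],"hand":0.7},{"dr":[0,0,0],"offset":[-0.38,0,0],"hand":0.7},{"dr":[0,0,0],"offset":[-0.38,0,0],"hand":0.7},{"dr":[0,0,0],"offset":[-0.38,0,0],"hand":0.7},{"dr":[0,0,0],"offset":[-0.38,0,0],"hand":0.7},{"dr":[0,0,0],"offset":[-0.38,0,0],"hand":0.7},{"dr":[0,0,0],"offset":[-0.38,0,0],"hand":0.7}])

```text
time_s: 21.0
eef_pos: [516.2, -100.5, 124.2]
ee_rot: [0.0, 0.711, 0.704, 0.0]
force: [1.1, 0.6, 0.3]
grip_width: 0.852
grip_force: 0.0
```

Request:
arm_command(increments=[{"dr":[0,0,0],"offset":[-0.38,0,0],"hand":0.7},{"dr":[0,0,0],"offset":[-0.38,0,0],"hand":0.7},{"dr":[0,0,0],"offset":[-0.38,0,0],"hand":0.7},{"dr":[0,0,0],"offset":[-0.38,0,0],"hand":0.7},{"dr":[0,0,0],"offset":[-0.1,-0.08,0],"hand":0.7},{"dr":[0,0,0],"offset":[0,0,0],"hand":0.7},{"dr":[0,0,0],"offset":[0,0,0],"hand":0.7}])

```text
time_s: 21.7
eef_pos: [504.9, -292.2, 123.9]
ee_rot: [-0.0, 0.711, 0.704, 0.0]
force: [0.6, 0.0, -0.4]
grip_width: 0.849
grip_force: 0.0
```

```bash
python3 -c "
from h import *
look('6',cs=('red','green'))
i=ctrl.camera_info('side');print(onz(i,(297,163),30))"
```

```text
21.7 [ 504.9 -292.2  123.9] 0.849 0.0
scene red 21 [221.2 193.1] [6 5] [501.2 356.7]
scene green 257 [434.9 314. ] [19 20] [ 530.  -393.8]
scene green 253 [391.3 335.6] [18 18] [ 407.2 -317.6]
scene green 266 [423.9 346.1] [19 19] [ 431.9 -410.7]
side red 12 [289.3 283.1] [5 7] [661.3 -68.1]
side red 26 [399.1 304.7] [5 6] [522.5 291.6]
side red 27 [418.4 311.6] [6 6] [507.9 358.9]
side green 139 [272. 195.] [14 14] [ 414.4 -310.8]
side green 148 [234.6 210.5] [14 14] [ 539.9 -391.7]
side green 162 [261.6 218.6] [14 14] [ 512.9 -289.6]
wrist green 4587 [326.  238.1] [77 76] [ 508.1 -290.9]
wrist green 4417 [192.4 269.3] [78 74] [ 414.2 -313. ]
wrist green 3663 [358.3 359.8] [70 66] [ 532.3 -387.3]
wrist green 2878 [241.6 379.7] [60 65] [ 442.6 -404.3]
[ 256.29097544 -303.08657296   30.        ]
```

View pics/wrist6.png

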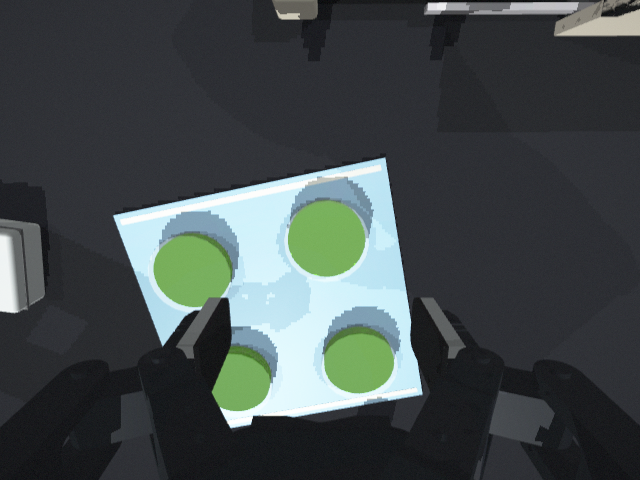

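Wrist view: four dishes in place, at (326,238), (192,269), (358,360) and (242,380); the slide box is well to the left. Now picking the first at (508.5,-293).

Request:
arm_command(increments=[{"dr":[0,0,0],"offset":[-0.01,0.03,0.35],"hand":0.7},{"dr":[0,0,0],"offset":[0,0,0.35],"hand":0.7},{"dr":[0,0,0],"offset":[0,0,0.2],"hand":0.7},{"dr":[0,0,0],"offset":[0,0,0.07],"hand":0.7},{"dr":[0,0,0],"offset":[0,0,0.03],"hand":0.7},{"dr":[0,0,0],"offset":[0,0,0],"hand":0.7}])

```text
time_s: 22.45
eef_pos: [509.2, -294.3, 4.9]
ee_rot: [0.001, 0.71, 0.704, 0.0]
force: [0.4, 0.3, 1.1]
grip_width: 0.846
grip_force: 0.0
```

Request:
arm_command(increments=[{"dr":[0,0,0],"offset":[0,0,0],"hand":0.2},{"dr":[0,0,0],"offset":[0,0,0],"hand":0.2},{"dr":[0,0,0],"offset":[0,0,0],"hand":0.2},{"dr":[0,0,0],"offset":[0,0,0],"hand":0.2}])

```text
time_s: 22.85
eef_pos: [509.5, -294.8, 6.1]
ee_rot: [0.002, 0.711, 0.704, 0.0]
force: [-1.1, 2.3, 7.7]
grip_width: 0.672
grip_force: 63.1
```

Request:
arm_command(increments=[{"dr":[0,0,0],"offset":[0,0,-0.15],"hand":0.2},{"dr":[0,0,0],"offset":[0,0,-0.35],"hand":0.2},{"dr":[0,0,0],"offset":[0.1,0,-0.38],"hand":0.2},{"dr":[0,0,0],"offset":[0.33,0.05,-0.08],"hand":0.2},{"dr":[0,0,0],"offset":[0.38,0.06,0],"hand":0.2},{"dr":[0,0,0],"offset":[0.38,0.06,0],"hand":0.2},{"dr":[0,0,0],"offset":[0.38,0.06,0],"hand":0.2},{"dr":[0,0,0],"offset":[0.38,0.06,0],"hand":0.2}])

```text
time_s: 23.65
eef_pos: [546.0, -58.8, 120.4]
ee_rot: [0.001, 0.711, 0.704, 0.001]
force: [1.6, -0.6, -0.3]
grip_width: 0.669
grip_force: 64.0
```

Request:
arm_command(increments=[{"dr":[0,0,0],"offset":[0.38,0.06,0],"hand":0.2},{"dr":[0,0,0],"offset":[0.38,0.06,0],"hand":0.2},{"dr":[0,0,0],"offset":[0.38,0.05,0],"hand":0.2},{"dr":[0,0,0],"offset":[0.19,0.04,0],"hand":0.2},{"dr":[0,0,0],"offset":[0,0,0.25],"hand":0.2},{"dr":[0,0,0],"offset":[0,0,0.2],"hand":0.2},{"dr":[0,0,0],"offset":[0,0,0],"hand":0.2},{"dr":[0,0,0],"offset":[0,0,0],"hand":0.2}])

```text
time_s: 24.45
eef_pos: [573.0, 98.7, 66.5]
ee_rot: [0.001, 0.711, 0.704, 0.001]
force: [0.3, -0.2, -0.1]
grip_width: 0.67
grip_force: 64.0
```

Request:
arm_command(increments=[{"dr":[0,0,0],"offset":[0,-0.025,0.2],"hand":0.2},{"dr":[0,0,0],"offset":[0,0,0.12],"hand":0.2},{"dr":[0,0,0],"offset":[0,0,0.05],"hand":0.2},{"dr":[0,0,0],"offset":[0,0,0.02],"hand":0.2},{"dr":[0,0,0],"offset":[0,0,0],"hand":0.2},{"dr":[0,0,0],"offset":[0,0,0],"hand":0.2}])

```text
time_s: 25.05
eef_pos: [569.9, 98.8, 19.1]
ee_rot: [0.0, 0.711, 0.704, 0.0]
force: [0.3, 0.8, 0.6]
grip_width: 0.673
grip_force: 64.0
```

Request:
arm_command(increments=[{"dr":[0,0,0],"offset":[0,0,0.01],"hand":0.2},{"dr":[0,0,0],"offset":[0,0,0],"hand":0.7},{"dr":[0,0,0],"offset":[0,0,0],"hand":0.7},{"dr":[0,0,0],"offset":[0,0,0],"hand":0.7},{"dr":[0,0,0],"offset":[0,0,-0.2],"hand":0.7},{"dr":[0,0,0],"offset":[0,0,-0.4],"hand":0.7},{"dr":[0,0,0],"offset":[0,0,-0.3],"hand":0.7},{"dr":[0,0,0],"offset":[-0.2,0,0],"hand":0.7}])

```text
time_s: 25.85
eef_pos: [571.4, 76.2, 130.5]
ee_rot: [0.003, 0.71, 0.705, 0.003]
force: [0.8, -0.8, -0.2]
grip_width: 0.852
grip_force: 0.0
```

Request:
arm_command(increments=[{"dr":[0,0,0],"offset":[-0.38,-0.03,0],"hand":0.7},{"dr":[0,0,0],"offset":[-0.38,-0.03,0],"hand":0.7},{"dr":[0,0,0],"offset":[-0.38,-0.03,0],"hand":0.7},{"dr":[0,0,0],"offset":[-0.38,-0.03,0],"hand":0.7},{"dr":[0,0,0],"offset":[-0.38,-0.03,0],"hand":0.7},{"dr":[0,0,0],"offset":[-0.38,-0.03,0],"hand":0.7},{"dr":[0,0,0],"offset":[-0.38,-0.03,0],"hand":0.7},{"dr":[0,0,0],"offset":[-0.38,-0.03,0],"hand":0.7}])

```text
time_s: 26.65
eef_pos: [536.3, -291.6, 125.3]
ee_rot: [0.0, 0.711, 0.704, 0.0]
force: [0.4, 0.1, 0.0]
grip_width: 0.849
grip_force: 0.0
```

Request:
arm_command(increments=[{"dr":[0,0,0],"offset":[-0.38,-0.01,0],"hand":0.7},{"dr":[0,0,0],"offset":[-0.38,-0.01,0],"hand":0.7},{"dr":[0,0,0],"offset":[-0.11,0,0],"hand":0.7},{"dr":[0,0,0],"offset":[0,0,0.2],"hand":0.7},{"dr":[0,0,0],"offset":[0,0,0],"hand":0.7},{"dr":[0,0,0],"offset":[0,0,0],"hand":0.7}])

```text
time_s: 27.25
eef_pos: [533.4, -393.7, 101.2]
ee_rot: [-0.0, 0.71, 0.704, 0.0]
force: [0.1, 0.2, 0.1]
grip_width: 0.851
grip_force: 0.0
```

```bash
python3 -c "
from h import *
look('7',cs=('green',))"
```

```text
27.25 [ 533.4 -393.7  101.2] 0.851 0.0
scene green 255 [391.3 335.6] [18 18] [ 407.2 -317.6]
scene green 268 [423.9 346.1] [19 19] [ 431.9 -410.7]
side green 160 [246.8 187.7] [15 14] [ 440.5 -407.3]
side green 156 [271.4 195. ] [14 13] [ 415.6 -312.7]
side green 162 [235.2 210.3] [15 14] [ 538.1 -390.3]
side green 195 [343.9 286.9] [16 16] [569.1  98.6]
wrist green 7514 [114.6 124.1] [100  97] [ 416.  -317.9]
wrist green 5435 [321.4 245.9] [84 83] [ 533.6 -392. ]
wrist green 5395 [175.4 270.3] [87 81] [ 439.9 -407.6]
```

Request:
arm_command(increments=[{"dr":[0,0,0],"offset":[-0.01,0,0.35],"hand":0.7},{"dr":[0,0,0],"offset":[0,0,0.3],"hand":0.7},{"dr":[0,0,0],"offset":[0,0,0.12],"hand":0.7},{"dr":[0,0,0],"offset":[0,0,0.05],"hand":0.7},{"dr":[0,0,0],"offset":[0,0,0],"hand":0.7},{"dr":[0,0,0],"offset":[0,0,0],"hand":0.7}])

```text
time_s: 28.0
eef_pos: [534.2, -396.0, 4.7]
ee_rot: [0.002, 0.711, 0.704, -0.0]
force: [0.0, -0.4, 0.8]
grip_width: 0.85
grip_force: 0.0
```

Request:
arm_command(increments=[{"dr":[0,0,0],"offset":[0,0,0],"hand":0.2},{"dr":[0,0,0],"offset":[0,0,0],"hand":0.2},{"dr":[0,0,0],"offset":[0,0,0],"hand":0.2},{"dr":[0,0,0],"offset":[0,0,0],"hand":0.2}])

```text
time_s: 28.4
eef_pos: [534.2, -396.0, 5.1]
ee_rot: [0.002, 0.711, 0.704, -0.0]
force: [-0.5, 0.3, 7.3]
grip_width: 0.669
grip_force: 63.5
```

Request:
arm_command(increments=[{"dr":[0,0,0],"offset":[0,0,-0.15],"hand":0.2},{"dr":[0,0,0],"offset":[0,0,-0.35],"hand":0.2},{"dr":[0,0,0],"offset":[0.1,0,-0.38],"hand":0.2},{"dr":[0,0,0],"offset":[0.33,0.02,-0.08],"hand":0.2},{"dr":[0,0,0],"offset":[0.38,0.03,0],"hand":0.2},{"dr":[0,0,0],"offset":[0.38,0.03,0],"hand":0.2},{"dr":[0,0,0],"offset":[0.38,0.03,0],"hand":0.2},{"dr":[0,0,0],"offset":[0.38,0.03,0],"hand":0.2}])

```text
time_s: 29.2
eef_pos: [552.6, -159.8, 119.0]
ee_rot: [0.001, 0.711, 0.704, 0.0]
force: [-0.4, 0.0, -0.8]
grip_width: 0.669
grip_force: 64.0
```

Request:
arm_command(increments=[{"dr":[0,0,0],"offset":[0.38,0.03,0],"hand":0.2},{"dr":[0,0,0],"offset":[0.38,0.03,0],"hand":0.2},{"dr":[0,0,0],"offset":[0.38,0.03,0],"hand":0.2},{"dr":[0,0,0],"offset":[0.3,0.02,0],"hand":0.2},{"dr":[0,0,0],"offset":[0.16,0.01,0.2],"hand":0.2},{"dr":[0,0,0],"offset":[0,0,0.25],"hand":0.2},{"dr":[0,0,0],"offset":[0,0,0],"hand":0.2},{"dr":[0,0,0],"offset":[0,0,0],"hand":0.2}])

```text
time_s: 30.0
eef_pos: [569.2, 30.1, 65.0]
ee_rot: [0.0, 0.711, 0.704, 0.0]
force: [0.8, 0.1, 0.4]
grip_width: 0.667
grip_force: 64.1
```

Request:
arm_command(increments=[{"dr":[0,0,0],"offset":[0,0,0.2],"hand":0.2},{"dr":[0,0,0],"offset":[0,0,0.12],"hand":0.2},{"dr":[0,0,0],"offset":[0,0,0.05],"hand":0.2},{"dr":[0,0,0],"offset":[0,0,0.02],"hand":0.2},{"dr":[0,0,0],"offset":[0,0,0],"hand":0.2},{"dr":[0,0,0],"offset":[0,0,0],"hand":0.2}])

```text
time_s: 30.6
eef_pos: [569.2, 30.3, 17.9]
ee_rot: [0.001, 0.711, 0.704, 0.0]
force: [0.3, -0.0, 0.2]
grip_width: 0.67
grip_force: 64.1
```

Request:
arm_command(increments=[{"dr":[0,0,0],"offset":[0,0,0.005],"hand":0.2},{"dr":[0,0,0],"offset":[0,0,0],"hand":0.7},{"dr":[0,0,0],"offset":[0,0,0],"hand":0.7},{"dr":[0,0,0],"offset":[0,0,0],"hand":0.7},{"dr":[0,0,0],"offset":[0,0,-0.2],"hand":0.7},{"dr":[0,0,0],"offset":[0,0,-0.4],"hand":0.7},{"dr":[0,0,0],"offset":[0,0,-0.3],"hand":0.7},{"dr":[0,0,0],"offset":[-0.2,-0.1,0],"hand":0.7}])

```text
time_s: 31.4
eef_pos: [559.3, 7.5, 129.6]
ee_rot: [0.004, 0.71, 0.705, 0.003]
force: [0.8, -0.8, -0.5]
grip_width: 0.856
grip_force: 0.0
```

Request:
arm_command(increments=[{"dr":[0,0,0],"offset":[-0.34,-0.15,0],"hand":0.7},{"dr":[0,0,0],"offset":[-0.34,-0.15,0],"hand":0.7},{"dr":[0,0,0],"offset":[-0.34,-0.15,0],"hand":0.7},{"dr":[0,0,0],"offset":[-0.34,-0.15,0],"hand":0.7},{"dr":[0,0,0],"offset":[-0.34,-0.15,0],"hand":0.7},{"dr":[0,0,0],"offset":[-0.34,-0.15,0],"hand":0.7},{"dr":[0,0,0],"offset":[-0.34,-0.15,0],"hand":0.7},{"dr":[0,0,0],"offset":[-0.31,-0.14,0],"hand":0.7}])

```text
time_s: 32.2
eef_pos: [409.5, -316.6, 124.7]
ee_rot: [0.0, 0.711, 0.703, -0.0]
force: [1.0, -0.9, 0.3]
grip_width: 0.847
grip_force: 0.0
```

Request:
arm_command(increments=[{"dr":[0,0,0],"offset":[0,0,0.2],"hand":0.7},{"dr":[0,0,0],"offset":[0,0,0],"hand":0.7},{"dr":[0,0,0],"offset":[0,0,0],"hand":0.7}])

```text
time_s: 32.5
eef_pos: [410.7, -314.4, 100.7]
ee_rot: [-0.0, 0.71, 0.704, 0.0]
force: [0.2, -0.2, 0.1]
grip_width: 0.849
grip_force: 0.0
```

```bash
python3 -c "
from h import *
look('8',cs=('green',))"
```

```text
32.5 [ 410.7 -314.4  100.7] 0.849 0.0
scene green 250 [300.8 219.1] [17 18] [566.1  98.3]
scene green 250 [319.1 230.5] [17 18] [565.1  29.9]
scene green 299 [434.5 362. ] [20 20] [ 409.3 -457. ]
side green 161 [240.5 177.2] [14 15] [ 417.6 -452.6]
side green 152 [271.4 195. ] [14 13] [ 415.6 -312.7]
side green 202 [327.3 276.6] [16 16] [568.9  30. ]
side green 198 [343.8 286.9] [16 16] [569.3  98.3]
wrist green 5422 [319.9 248.7] [84 84] [ 409.9 -314. ]
wrist green 1828 [324.4 405.5] [70 36] [ 412.2 -432.4]
```

Request:
arm_command(increments=[{"dr":[0,0,0],"offset":[-0.015,0,0.35],"hand":0.7},{"dr":[0,0,0],"offset":[0,0,0.3],"hand":0.7},{"dr":[0,0,0],"offset":[0,0,0.12],"hand":0.7},{"dr":[0,0,0],"offset":[0,0,0.04],"hand":0.7},{"dr":[0,0,0],"offset":[0,0,0],"hand":0.7},{"dr":[0,0,0],"offset":[0,0,0],"hand":0.7}])

```text
time_s: 33.25
eef_pos: [411.2, -317.1, 4.5]
ee_rot: [0.001, 0.71, 0.704, -0.0]
force: [0.7, 0.0, 0.7]
grip_width: 0.85
grip_force: 0.0
```

Request:
arm_command(increments=[{"dr":[0,0,0],"offset":[0,0,0],"hand":0.2},{"dr":[0,0,0],"offset":[0,0,0],"hand":0.2},{"dr":[0,0,0],"offset":[0,0,0],"hand":0.2},{"dr":[0,0,0],"offset":[0,0,0],"hand":0.2}])

```text
time_s: 33.65
eef_pos: [411.1, -317.1, 5.1]
ee_rot: [0.001, 0.71, 0.704, -0.0]
force: [-1.3, 3.2, 10.8]
grip_width: 0.674
grip_force: 61.9
```

Request:
arm_command(increments=[{"dr":[0,0,0],"offset":[0,0,-0.15],"hand":0.2},{"dr":[0,0,0],"offset":[0,0,-0.35],"hand":0.2},{"dr":[0,0,0],"offset":[0,0,-0.38],"hand":0.2},{"dr":[0,0,0],"offset":[0.2,0.1,-0.08],"hand":0.2},{"dr":[0,0,0],"offset":[0.3,0.17,0],"hand":0.2},{"dr":[0,0,0],"offset":[0.3,0.17,0],"hand":0.2},{"dr":[0,0,0],"offset":[0.3,0.17,0],"hand":0.2},{"dr":[0,0,0],"offset":[0.3,0.17,0],"hand":0.2}])

```text
time_s: 34.45
eef_pos: [506.6, -148.1, 119.4]
ee_rot: [0.001, 0.711, 0.704, 0.0]
force: [0.5, 0.2, 0.0]
grip_width: 0.675
grip_force: 64.3
```

Request:
arm_command(increments=[{"dr":[0,0,0],"offset":[0.3,0.17,0],"hand":0.2},{"dr":[0,0,0],"offset":[0.3,0.17,0],"hand":0.2},{"dr":[0,0,0],"offset":[0.2,0.11,0],"hand":0.2},{"dr":[0,0,0],"offset":[0.12,0.06,0.2],"hand":0.2},{"dr":[0,0,0],"offset":[0,0,0.25],"hand":0.2},{"dr":[0,0,0],"offset":[0,0,0],"hand":0.2},{"dr":[0,0,0],"offset":[0,0,0],"hand":0.2}])

```text
time_s: 35.15
eef_pos: [568.3, -40.1, 65.5]
ee_rot: [0.0, 0.711, 0.704, 0.0]
force: [-0.5, -0.3, -0.0]
grip_width: 0.671
grip_force: 64.3
```

Request:
arm_command(increments=[{"dr":[0,0,0],"offset":[0.015,0,0.2],"hand":0.2},{"dr":[0,0,0],"offset":[0,0,0.12],"hand":0.2},{"dr":[0,0,0],"offset":[0,0,0.05],"hand":0.2},{"dr":[0,0,0],"offset":[0,0,0.02],"hand":0.2},{"dr":[0,0,0],"offset":[0,0,0],"hand":0.2},{"dr":[0,0,0],"offset":[0,0,0],"hand":0.2}])

```text
time_s: 35.75
eef_pos: [568.5, -38.2, 18.5]
ee_rot: [0.001, 0.711, 0.704, 0.0]
force: [-0.9, -0.4, -0.9]
grip_width: 0.669
grip_force: 64.3
```

Request:
arm_command(increments=[{"dr":[0,0,0],"offset":[0,0,0.005],"hand":0.2},{"dr":[0,0,0],"offset":[0,0,0],"hand":0.7},{"dr":[0,0,0],"offset":[0,0,0],"hand":0.7},{"dr":[0,0,0],"offset":[0,0,0],"hand":0.7},{"dr":[0,0,0],"offset":[0,0,-0.2],"hand":0.7},{"dr":[0,0,0],"offset":[0,0,-0.4],"hand":0.7},{"dr":[0,0,0],"offset":[0,0,-0.3],"hand":0.7},{"dr":[0,0,0],"offset":[-0.2,-0.1,0],"hand":0.7}])

```text
time_s: 36.55
eef_pos: [558.6, -61.1, 130.3]
ee_rot: [0.004, 0.71, 0.705, 0.002]
force: [0.6, -0.0, 0.3]
grip_width: 0.854
grip_force: 0.0
```

Request:
arm_command(increments=[{"dr":[0,0,0],"offset":[-0.35,-0.13,0],"hand":0.7},{"dr":[0,0,0],"offset":[-0.35,-0.13,0],"hand":0.7},{"dr":[0,0,0],"offset":[-0.35,-0.13,0],"hand":0.7},{"dr":[0,0,0],"offset":[-0.35,-0.13,0],"hand":0.7},{"dr":[0,0,0],"offset":[-0.35,-0.13,0],"hand":0.7},{"dr":[0,0,0],"offset":[-0.35,-0.13,0],"hand":0.7},{"dr":[0,0,0],"offset":[-0.35,-0.13,0],"hand":0.7},{"dr":[0,0,0],"offset":[-0.35,-0.13,0],"hand":0.7}])

```text
time_s: 37.35
eef_pos: [426.8, -398.3, 125.3]
ee_rot: [0.0, 0.711, 0.704, 0.0]
force: [1.0, 1.8, 0.7]
grip_width: 0.85
grip_force: 0.0
```

Request:
arm_command(increments=[{"dr":[0,0,0],"offset":[-0.3,-0.1,0],"hand":0.7},{"dr":[0,0,0],"offset":[0,0,0],"hand":0.7},{"dr":[0,0,0],"offset":[0,0,0],"hand":0.7}])

```text
time_s: 37.65
eef_pos: [415.0, -432.8, 124.8]
ee_rot: [-0.0, 0.711, 0.703, 0.0]
force: [1.5, 0.6, -0.4]
grip_width: 0.848
grip_force: 0.0
```

```bash
python3 -c "
from h import *
look('9',cs=('green',))
a,b=ctrl.camera_info('scene'),ctrl.camera_info('side')
print(onz(a,(510,352),145),onz(b,(187,167),145))"
```

```text
37.65 [ 415.  -432.8  124.8] 0.848 0.0
scene green 221 [301.  218.3] [17 15] [568.6  99.2]
scene green 92 [320.9 225.9] [17 10] [580.9  33.3]
scene green 250 [338.2 241.9] [18 19] [565.6 -39.5]
side green 157 [240.6 177.3] [14 15] [ 417.8 -452.1]
side green 203 [310.8 266.5] [16 16] [569.1 -38.9]
side green 203 [327.3 276.6] [16 16] [568.9  30. ]
side green 204 [343.9 287. ] [16 17] [569.4  98.8]
wrist green 4373 [317.8 268.4] [75 74] [ 412.7 -453.3]
[ 514.51186412 -589.84558754  145.        ] [ 525.63285837 -579.09409679  145.        ]
```

View pics/wrist9.png

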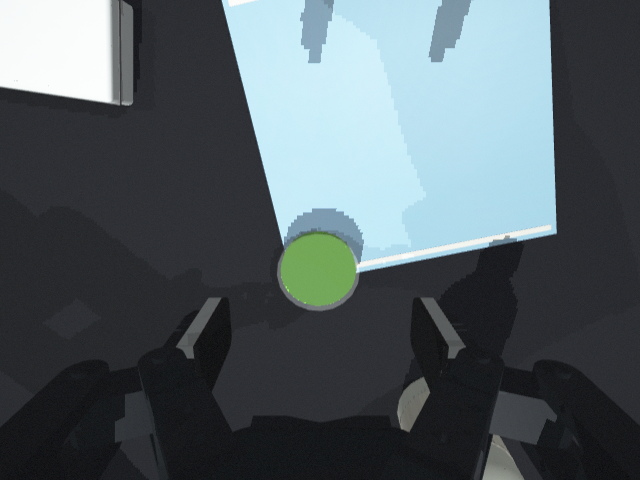

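Wrist view: the knocked dish is at (318,268), resting on the carrier's corner; the bottle is clear at lower right. I'll pick it at (412.5,-455).

Request:
arm_command(increments=[{"dr":[0,0,0],"offset":[-0.19,-0.02,0.1],"hand":0.7},{"dr":[0,0,0],"offset":[0,0,0.35],"hand":0.7},{"dr":[0,0,0],"offset":[0,0,0.35],"hand":0.7},{"dr":[0,0,0],"offset":[0,0,0.12],"hand":0.7},{"dr":[0,0,0],"offset":[0,0,0.05],"hand":0.7},{"dr":[0,0,0],"offset":[0,0,0.03],"hand":0.7},{"dr":[0,0,0],"offset":[0,0,0],"hand":0.7}])

```text
time_s: 38.5
eef_pos: [413.4, -455.8, 6.5]
ee_rot: [0.001, 0.71, 0.704, -0.0]
force: [0.2, 0.1, 0.4]
grip_width: 0.849
grip_force: 0.0
```

Request:
arm_command(increments=[{"dr":[0,0,0],"offset":[0,0,0],"hand":0.2},{"dr":[0,0,0],"offset":[0,0,0],"hand":0.2},{"dr":[0,0,0],"offset":[0,0,0],"hand":0.2},{"dr":[0,0,0],"offset":[0,0,0],"hand":0.2}])

```text
time_s: 38.9
eef_pos: [413.4, -456.1, 7.5]
ee_rot: [0.002, 0.711, 0.704, -0.0]
force: [-0.4, 2.8, 7.9]
grip_width: 0.669
grip_force: 62.5
```

Request:
arm_command(increments=[{"dr":[0,0,0],"offset":[0,0,0],"hand":0.7},{"dr":[0,0,0],"offset":[0,0,0.03],"hand":0.7},{"dr":[0,0,0],"offset":[0,0,0],"hand":0.7},{"dr":[0,0,0],"offset":[0,0,0],"hand":0.2},{"dr":[0,0,0],"offset":[0,0,0],"hand":0.2},{"dr":[0,0,0],"offset":[0,0,0],"hand":0.2},{"dr":[0,0,0],"offset":[0,0,0],"hand":0.2}])

```text
time_s: 39.6
eef_pos: [413.0, -455.6, 2.0]
ee_rot: [0.0, 0.711, 0.704, -0.0]
force: [-0.4, 0.4, 5.2]
grip_width: 0.671
grip_force: 64.0
```

Request:
arm_command(increments=[{"dr":[0,0,0],"offset":[0,0,-0.15],"hand":0.2},{"dr":[0,0,0],"offset":[0,0,-0.35],"hand":0.2},{"dr":[0,0,0],"offset":[0,0,-0.38],"hand":0.2},{"dr":[0,0,0],"offset":[0,0,-0.12],"hand":0.2},{"dr":[0,0,0],"offset":[0,0,0],"hand":0.2}])

```text
time_s: 40.1
eef_pos: [413.3, -456.0, 123.4]
ee_rot: [0.002, 0.711, 0.704, -0.0]
force: [-1.1, -0.5, -0.2]
grip_width: 0.677
grip_force: 64.1
```

```bash
python3 -c "
from h import *
look('10',cs=('green',))"
```

```text
40.1 [ 413.3 -456.   123.4] 0.677 64.1
scene green 252 [301.  219.2] [18 18] [566.1  97.5]
scene green 128 [319.9 226.8] [17 11] [576.7  34.3]
scene green 127 [341.8 240.6] [14 19] [575.1 -46.6]
side green 144 [236.6 161.8] [12 16] [ 372.6 -503.2]
side green 204 [310.8 266.4] [16 16] [568.8 -39.1]
side green 204 [327.3 276.6] [16 16] [568.9  30. ]
side green 201 [343.8 287. ] [16 17] [569.6  98.5]
wrist green 14489 [320.5 322.3] [140 133] [ 410.7 -515.7]
```

View pics/wrist10.png

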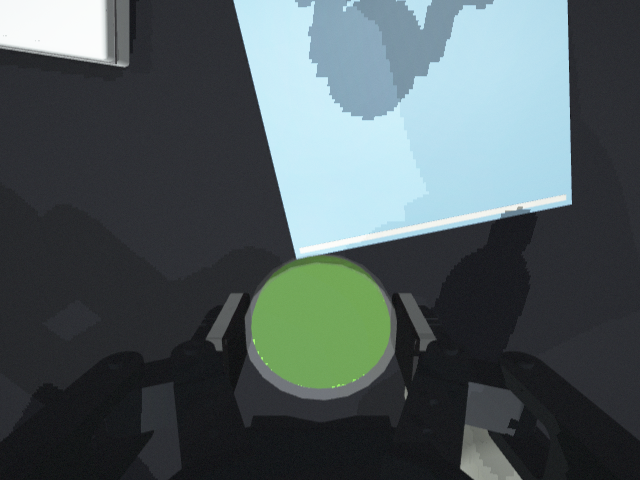

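The dish is held level at wrist (320,322). Carrying it to the last slot at (569,-107).

Request:
arm_command(increments=[{"dr":[0,0,0],"offset":[0.15,0.05,0],"hand":0.2},{"dr":[0,0,0],"offset":[0.34,0.15,0],"hand":0.2},{"dr":[0,0,0],"offset":[0.34,0.15,0],"hand":0.2},{"dr":[0,0,0],"offset":[0.34,0.15,0],"hand":0.2},{"dr":[0,0,0],"offset":[0.34,0.15,0],"hand":0.2},{"dr":[0,0,0],"offset":[0.34,0.15,0],"hand":0.2},{"dr":[0,0,0],"offset":[0.34,0.15,0],"hand":0.2},{"dr":[0,0,0],"offset":[0.34,0.15,0],"hand":0.2}])

```text
time_s: 41.05
eef_pos: [547.5, -150.9, 119.6]
ee_rot: [-0.002, 0.711, 0.704, -0.001]
force: [-0.3, -0.9, -0.0]
grip_width: 0.672
grip_force: 64.1
```

Request:
arm_command(increments=[{"dr":[0,0,0],"offset":[0.26,0.12,0],"hand":0.2},{"dr":[0,0,0],"offset":[0.12,0.05,0],"hand":0.2},{"dr":[0,0,0],"offset":[0,0,0.25],"hand":0.2},{"dr":[0,0,0],"offset":[0,0,0.25],"hand":0.2},{"dr":[0,0,0],"offset":[0,0,0],"hand":0.2},{"dr":[0,0,0],"offset":[0,0,0],"hand":0.2}])

```text
time_s: 41.65
eef_pos: [568.3, -108.1, 61.3]
ee_rot: [-0.001, 0.711, 0.703, -0.0]
force: [-0.3, 0.1, -0.2]
grip_width: 0.676
grip_force: 64.2
```

Request:
arm_command(increments=[{"dr":[0,0,0],"offset":[0.01,0,0.2],"hand":0.2},{"dr":[0,0,0],"offset":[0,0,0.12],"hand":0.2},{"dr":[0,0,0],"offset":[0,0,0.05],"hand":0.2},{"dr":[0,0,0],"offset":[0,0,0.01],"hand":0.2},{"dr":[0,0,0],"offset":[0,0,0.005],"hand":0.2},{"dr":[0,0,0],"offset":[0,0,0],"hand":0.2}])

```text
time_s: 42.25
eef_pos: [569.0, -106.6, 16.1]
ee_rot: [0.001, 0.711, 0.704, 0.0]
force: [0.2, -0.0, 0.3]
grip_width: 0.674
grip_force: 64.2
```

Request:
arm_command(increments=[{"dr":[0,0,0],"offset":[0,0,0],"hand":0.7},{"dr":[0,0,0],"offset":[0,0,0],"hand":0.7},{"dr":[0,0,0],"offset":[0,0,-0.2],"hand":0.7},{"dr":[0,0,0],"offset":[0,0,-0.4],"hand":0.7},{"dr":[0,0,0],"offset":[0.1,-0.1,-0.38],"hand":0},{"dr":[0,0,0],"offset":[0.2,-0.2,-0.3],"hand":-0.4},{"dr":[0,0,0],"offset":[0.2,-0.25,-0.25],"hand":-0.4},{"dr":[0,0,0],"offset":[0.2,-0.25,-0.2],"hand":-0.4}])

```text
time_s: 43.05
eef_pos: [472.5, -20.7, 224.8]
ee_rot: [0.001, 0.711, 0.704, 0.001]
force: [0.4, 0.4, 0.7]
grip_width: 0.302
grip_force: 0.0
```

Request:
arm_command(increments=[{"dr":[0,0,0],"offset":[0.12,-0.24,0],"hand":-0.4},{"dr":[0,0,0],"offset":[0,0,0],"hand":-0.4},{"dr":[0,0,0],"offset":[0,0,0],"hand":-0.4}])

```text
time_s: 43.35
eef_pos: [444.9, -6.8, 223.4]
ee_rot: [0.001, 0.71, 0.704, 0.0]
force: [1.5, -0.5, 1.0]
grip_width: 0.301
grip_force: 0.0
```

```bash
python3 -c "
from h import *
look('11',cs=('green','red'))
i=ctrl.camera_info('wrist');print([proj(i,p).round(0) for p in((444,-60,30),(444,50,30))])"
```

```text
43.35 [444.9  -6.8 223.4] 0.301 0.0
scene green 264 [338.4 242.1] [18 19] [565.3 -40.3]
scene green 269 [358.1 253.8] [19 20] [ 565.9 -110.5]
scene red 22 [221.4 193.1] [6 5] [501.5 356.2]
scene red 21 [241.2 200. ] [6 5] [516.1 289.6]
side green 205 [294.1 256.5] [16 16] [ 569.9 -109.1]
side green 204 [310.8 266.4] [16 16] [568.8 -39.1]
side green 204 [327.3 276.6] [16 16] [568.9  30. ]
side green 198 [343.8 286.9] [16 16] [569.3  98.3]
side red 25 [399.  304.6] [5 6] [522.4 291.1]
side red 26 [418.3 311.5] [6 6] [507.8 358.4]
wrist green 3730 [464.   86.1] [69 71] [568.4  99.2]
wrist green 3137 [455.6 167.4] [64 63] [567.7  30.5]
wrist green 2707 [448.1 240.2] [61 58] [567.  -38.7]
wrist green 2387 [442.5 306.2] [58 54] [ 567.5 -108.7]
[array([321., 265.]), array([319., 147.])]
```

View pics/wrist11.png

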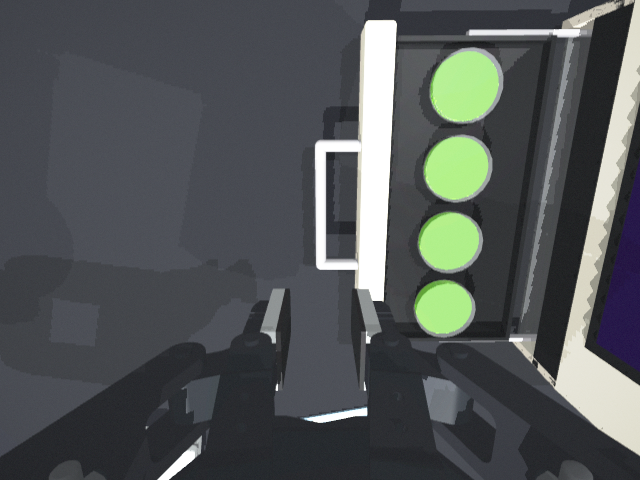

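Four dishes lie flat in a row on the tray, at wrist (466,86), (457,168), (450,241) and (444,307). The handle is at column 320 between the fingers.

Request:
arm_command(increments=[{"dr":[0,0,0],"offset":[0,-0.01,0.35],"hand":-0.4},{"dr":[0,0,0],"offset":[0,0,0.38],"hand":-0.4},{"dr":[0,0,0],"offset":[0,0,0.38],"hand":-0.4},{"dr":[0,0,0],"offset":[0,0,0.35],"hand":-0.4},{"dr":[0,0,0],"offset":[0,0,0.2],"hand":-0.4},{"dr":[0,0,0],"offset":[0,0,0.07],"hand":-0.4},{"dr":[0,0,0],"offset":[0,0,0],"hand":-0.4}], grip_force=50)

```text
time_s: 44.2
eef_pos: [443.6, -7.0, 14.6]
ee_rot: [-0.001, 0.711, 0.703, -0.0]
force: [-0.3, -0.4, -0.3]
grip_width: 0.3
grip_force: 0.0
```

Request:
arm_command(increments=[{"dr":[0,0,0],"offset":[0,0,0],"hand":-1},{"dr":[0,0,0],"offset":[0,0,0],"hand":-1},{"dr":[0,0,0],"offset":[0,0,0],"hand":-1},{"dr":[0,0,0],"offset":[0,0,0],"hand":-1}])

```text
time_s: 44.6
eef_pos: [444.7, -7.1, 16.4]
ee_rot: [0.001, 0.711, 0.704, 0.001]
force: [-0.1, -1.6, 7.3]
grip_width: 0.094
grip_force: 49.4
```

Request:
arm_command(increments=[{"dr":[0,0,0],"offset":[0,0.03,0],"hand":-1},{"dr":[0,0,0],"offset":[0,0.06,0],"hand":-1},{"dr":[0,0,0],"offset":[0,0.09,0],"hand":-1},{"dr":[0,0,0],"offset":[0,0.1,0],"hand":-1},{"dr":[0,0,0],"offset":[0,0.1,0],"hand":-1},{"dr":[0,0,0],"offset":[0,0.1,0],"hand":-1},{"dr":[0,0,0],"offset":[0,0.1,0],"hand":-1},{"dr":[0,0,0],"offset":[0,0.1,0],"hand":-1}])

```text
time_s: 45.4
eef_pos: [525.9, -7.6, 16.4]
ee_rot: [0.0, 0.711, 0.704, 0.0]
force: [-1.5, -0.6, 9.8]
grip_width: 0.093
grip_force: 49.7
```

Request:
arm_command(increments=[{"dr":[0,0,0],"offset":[0,0.1,0],"hand":-1},{"dr":[0,0,0],"offset":[0,0.1,0],"hand":-1},{"dr":[0,0,0],"offset":[0,0.1,0],"hand":-1},{"dr":[0,0,0],"offset":[0,0.1,0],"hand":-1},{"dr":[0,0,0],"offset":[0,0.07,0],"hand":-1},{"dr":[0,0,0],"offset":[0,0.05,0],"hand":-1},{"dr":[0,0,0],"offset":[0,0.03,0],"hand":-1},{"dr":[0,0,0],"offset":[0,0,0],"hand":-1}])

```text
time_s: 46.2
eef_pos: [592.2, -8.0, 16.5]
ee_rot: [0.001, 0.711, 0.704, 0.001]
force: [1.5, 2.0, 4.0]
grip_width: 0.088
grip_force: 49.3
```

Request:
arm_command(increments=[{"dr":[0,0,0],"offset":[0,0.015,0],"hand":-1},{"dr":[0,0,0],"offset":[0,0.015,0],"hand":-1},{"dr":[0,0,0],"offset":[0,0.01,0],"hand":-1},{"dr":[0,0,0],"offset":[0,0,0],"hand":-1},{"dr":[0,0,0],"offset":[0,0,0],"hand":-1}])

```text
time_s: 46.7
eef_pos: [594.1, -8.0, 16.4]
ee_rot: [-0.002, 0.71, 0.704, -0.002]
force: [-14.0, 0.3, 15.3]
grip_width: 0.095
grip_force: 50.5
```

Request:
arm_command(increments=[{"dr":[0,0,0],"offset":[0,0,0],"hand":-0.4},{"dr":[0,0,0],"offset":[0,0,0],"hand":-0.4},{"dr":[0,0,0],"offset":[0,0,-0.25],"hand":-0.4},{"dr":[0,0,0],"offset":[0,0,-0.4],"hand":-0.4},{"dr":[0,0,0],"offset":[0,0,-0.4],"hand":-0.4},{"dr":[0,0,0],"offset":[0,0,-0.4],"hand":-0.4},{"dr":[0,0,0],"offset":[0,0,-0.4],"hand":0},{"dr":[0,0,0],"offset":[0,0,-0.4],"hand":0}])

```text
time_s: 47.5
eef_pos: [595.5, -8.0, 287.7]
ee_rot: [0.0, 0.711, 0.704, 0.0]
force: [0.9, 0.2, -0.4]
grip_width: 0.5
grip_force: 0.0
```

Request:
arm_command(increments=[{"dr":[0,0,0.182],"offset":[0,0,0],"hand":0},{"dr":[0,0,0.182],"offset":[0,0,0],"hand":0},{"dr":[0,0,0.182],"offset":[0,0,0],"hand":0},{"dr":[0,0,0.182],"offset":[0,0,0],"hand":0},{"dr":[0,0,0.182],"offset":[0,0,0],"hand":0},{"dr":[0,0,0.182],"offset":[0,0,0],"hand":0},{"dr":[0,0,0.182],"offset":[0,0,0],"hand":0},{"dr":[0,0,0.182],"offset":[0,0,0],"hand":0}])

```text
time_s: 48.3
eef_pos: [595.9, -8.1, 285.4]
ee_rot: [-0.0, 0.979, 0.204, 0.0]
force: [-0.2, -0.1, -0.2]
grip_width: 0.5
grip_force: 0.0
```

Request:
arm_command(increments=[{"dr":[0,0,0.182],"offset":[0,0,0],"hand":0},{"dr":[0,0,0.182],"offset":[0,0,0],"hand":0},{"dr":[0,0,0.182],"offset":[0,0,0],"hand":0},{"dr":[0,0,0],"offset":[0.27,0.07,0],"hand":0},{"dr":[0,0,0],"offset":[0.27,0.07,0],"hand":0},{"dr":[0,0,0],"offset":[0.27,0.07,0],"hand":0},{"dr":[0,0,0],"offset":[0,0,0],"hand":0},{"dr":[0,0,0],"offset":[0,0,0],"hand":0}])

```text
time_s: 49.1
eef_pos: [692.8, -34.5, 284.4]
ee_rot: [-0.0, 1.0, -0.006, -0.001]
force: [0.8, 0.2, 0.2]
grip_width: 0.503
grip_force: 0.0
```

```bash
python3 - <<'E'
from h import *
s=ctrl.sense();print(s["eef_pos"].round(1),s["ee_rot"].round(3))
for n in("side","wrist"):
    i,im=shot(n);cv2.imwrite(f"pics/{n}12.png",im[:,:,::-1])
    for b in blobs(im,"red",8):
        X=onz(i,b[1],222); print(n,b[0],b[1],b[2],X.round(1))
i=ctrl.camera_info("side")
a=cv2.imread("pics/side0.png");b=cv2.imread("pics/side12.png")
cv2.imwrite("pics/cmp.png",np.hstack([cv2.resize(x[250:340,250:350],None,fx=4,fy=4) for x in(a,b)]))
E
```

```text
[692.8 -34.5 284.4] [-0.     1.    -0.006 -0.001]
side 28 [399.2 304.6] [397 302   6   6] [571.1 282.5 222. ]
side 30 [418.4 311.6] [416 309   6   6] [558.8 341.1 222. ]
wrist 317 [315.8 258.5] [312 238   8  43] [691.2 -31.8 222. ]
wrist 340 [327.5 258.9] [324 238   8  43] [690.9 -38.6 222. ]
wrist 187 [ 59.1 337.6] [ 51 331  17  14] [640.5 129.7 222. ]
wrist 182 [  7.8 348.8] [  0 342  17  14] [632.8 163.8 222. ]
```

View pics/cmp.png

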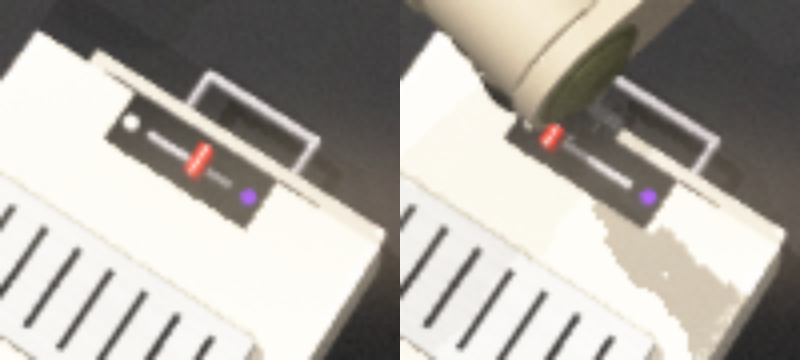

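The handle is back where it was at the start, so the tray is home. The selector is at the white-dot stop between the fingers.

Request:
arm_command(increments=[{"dr":[0,0,0],"offset":[0,0.005,0.3],"hand":0},{"dr":[0,0,0],"offset":[0,0,0.2],"hand":0},{"dr":[0,0,0],"offset":[0,0,0.11],"hand":0},{"dr":[0,0,0],"offset":[0,0,0],"hand":0},{"dr":[0,0,0],"offset":[0,0,0],"hand":-1},{"dr":[0,0,0],"offset":[0,0,0],"hand":-1},{"dr":[0,0,0],"offset":[0,0,0],"hand":-1},{"dr":[0,0,0],"offset":[0,0,0],"hand":-1}], grip_force=40)

```text
time_s: 50.0
eef_pos: [693.3, -34.8, 214.1]
ee_rot: [0.0, 1.0, -0.005, 0.001]
force: [-1.3, 1.1, 6.2]
grip_width: 0.126
grip_force: 40.7
```

Request:
arm_command(increments=[{"dr":[0,0,0],"offset":[0,-0.08,0],"hand":-1},{"dr":[0,0,0],"offset":[0,-0.1,0],"hand":-1},{"dr":[0,0,0],"offset":[0,-0.1,0],"hand":-1},{"dr":[0,0,0],"offset":[0,-0.1,0],"hand":-1},{"dr":[0,0,0],"offset":[0,-0.08,0],"hand":-1},{"dr":[0,0,0],"offset":[0,-0.03,0],"hand":-1},{"dr":[0,0,0],"offset":[0,0,0],"hand":-1},{"dr":[0,0,0],"offset":[0,0,0],"hand":-1}])

```text
time_s: 50.8
eef_pos: [693.7, 24.1, 214.2]
ee_rot: [-0.0, 1.0, -0.005, 0.001]
force: [-2.8, 1.6, 7.1]
grip_width: 0.129
grip_force: 40.8
```

Request:
arm_command(increments=[{"dr":[0,0,0],"offset":[0,-0.015,0],"hand":-1},{"dr":[0,0,0],"offset":[0,-0.015,0],"hand":-1},{"dr":[0,0,0],"offset":[0,0,0],"hand":-1},{"dr":[0,0,0],"offset":[0,0,0],"hand":-1},{"dr":[0,0,0],"offset":[0,0,0],"hand":-1}])

```text
time_s: 51.3
eef_pos: [693.7, 25.4, 214.2]
ee_rot: [0.002, 1.0, -0.006, 0.001]
force: [-3.8, -6.8, 7.2]
grip_width: 0.126
grip_force: 40.8
```

Request:
arm_command(increments=[{"dr":[0,0,0],"offset":[0,-0.01,0],"hand":-1},{"dr":[0,0,0],"offset":[0,0,0],"hand":-1},{"dr":[0,0,0],"offset":[0,0,0],"hand":0},{"dr":[0,0,0],"offset":[0,0,0],"hand":0},{"dr":[0,0,0],"offset":[0,0,0],"hand":0},{"dr":[0,0,0],"offset":[0,0,-0.2],"hand":0},{"dr":[0,0,0],"offset":[0,0,-0.3],"hand":0},{"dr":[0,0,0],"offset":[0,0,-0.2],"hand":0}])

```text
time_s: 52.1
eef_pos: [693.7, 28.8, 298.7]
ee_rot: [0.0, 1.0, -0.005, 0.001]
force: [0.0, 0.4, 0.4]
grip_width: 0.504
grip_force: 0.0
```

Request:
arm_command(increments=[{"dr":[0,0,0],"offset":[-0.3,0,0],"hand":0},{"dr":[0,0,0],"offset":[-0.3,0,0],"hand":0},{"dr":[0,0,0],"offset":[-0.3,0,0],"hand":0},{"dr":[0,0,0],"offset":[0,0,0],"hand":0},{"dr":[0,0,0],"offset":[0,0,0],"hand":0}])

```text
time_s: 52.6
eef_pos: [585.6, 29.9, 296.9]
ee_rot: [0.0, 1.0, -0.006, 0.001]
force: [0.5, 0.5, -0.1]
grip_width: 0.502
grip_force: 0.0
```

```bash
python3 - <<'E'
from h import *
s=ctrl.sense();print(s["eef_pos"].round(1),s["force"].round(1))
for n in("side","wrist"):
    i,im=shot(n);cv2.imwrite(f"pics/{n}13.png",im[:,:,::-1])
    for b in blobs(im,"red",8):
        X=onz(i,b[1],220); print(n,b[0],b[1],b[2],X.round(1))
E
```

```text
[585.6  29.9 296.9] [ 0.5  0.5 -0.1]
side 29 [399.3 304.6] [397 302   6   6] [570.4 282.8 220. ]
side 32 [418.5 311.5] [416 309   6   6] [557.8 341.4 220. ]
wrist 483 [320.1  57.7] [316  31   9  55] [694.6  28.5 220. ]
wrist 546 [333.4  58.1] [329  31  10  58] [694.4  21.3 220. ]
wrist 218 [100.1 253.7] [ 92 246  17  16] [585.2 166.3 220. ]
wrist 211 [ 46.1 266.1] [ 38 259  17  16] [577.4 201.6 220. ]
```

```bash
python3 -c "
from rig import ctrl
print(ctrl.finish_job())"
```

```text
the job is handed in; nothing more can be done
None
```

I handed the job in at about 53 s; the hand-in call returned no verdict. By my own camera measurements, both read dishes lie flat in the discard tray, all four green dishes are on the specimen tray, the tray is home, and the selector is at the violet-dot stop.

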